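Close and sort freeze-dried vials

ROBOT

A 7-joint arm with a two-finger parallel gripper is mounted at the origin on a cart in front of the work surface, level with it; the furniture and walls round the work are solid. World frame = base frame: x ahead of the robot, y to its left, z up, the work surface at z = 0. Lengths are in mm, angles in rad, forces in N, time in s.
With the tool pointing down it reaches from about 400 to 875 mm from the base axis. Payload 4.4 kg.
Tool frame: the origin (TCP) lies midway between the tips of the shut fingers; the grasp point (between the pads) lies 19 mm behind it; z points along the fingers, y is the line along which they close (so a half turn about z gives the same grasp; the last joint's range is limited). The gripper opens to 85 mm and grips with 20 to 120 N. Pads are 22 mm wide; open, the fingers measure 114 mm over their backs; the gripper's body (76 mm by 85 mm) begins 54 mm behind the grasp point. The pads swing forward as they close: fully open they stand 13 mm farther back than shut.
Start: joints at [1.075, 0.628, 0.038, 1.517, -0.027, 0.996, -0.02], TCP at [270.876, -590.884, 231.313] pointing down, gripper open.
Joint ranges: [-3.06, 3.06], [-0.37, 2.12], [-1.25, 1.32], [0.18, 2.47], [-1.1, 4.24], [0.23, 1.98], [-2.94, 2.94]. Speed limits (rad/s): [2.57, 2.57, 3.14, 3.14, 3.14, 3.14, 3.14].

INTERFACE

Orientations are given as [roll, pitch, yaw] about the fixed x, y, z axes, in that order (R = Rz(yaw) Ry(pitch) Rx(roll)).
In Python, from cell import read_state, get_image, finish_job gives the robot as it stands.
- The arm moves only by the tool send_rows, never from a script. Its argument "series" is a list of rows, each an object of numbers: "ax", "ay", "az": the turn, a rotation vector about the tool's x, y, z in rad; "dx", "dy", "dz": the shift along the tool's x, y, z in cm; "hand": the closure, from 0 (fully open) to 1 (shut). In form: [{"ax": .., "ay": .., "az": .., "dx": .., "dy": .., "dz": .., "hand": ..}, ...]. A call has 1 to 10 rows; each row is the pose to reach, as a shift and turn from the pose commanded when the call began, along the tool's axes at that moment; what a row does not reach only later rows make up. A row lasts 1/10 s, in which the tool goes at most 50 mm and 8.59 degrees, less where a joint would pass 70% of its speed; a pose out of reach is approached as far as the arm can. A call with a gripper value outside its range is refused whole. The fingers move at their own pace and stop on an object; the grip force is fixed at half the most. Time passes only in rows, so rows that repeat a pose let the fingers close. It gives the time, the measured TCP pose, the force, the opening and the grip force at its end, in the units of the state.
- read_state(): the state, without advancing time (a new reading comes with each control period).
- get_image(name): name is "scene" or "side" or "wrist"; returns a dict with "pixels" (480x640x3 uint8, red, green, blue), "mtx" (3x3 intrinsics, pixels), "R" (3x3) and "t" (3): a world point X has camera coordinates R X + t. Camera axes: x right, y down, z forward; pixel columns grow to the right and rows downward; lengths in mm; the calibration is good to about 2 mm. A picture is of the moment at which its call begins. There is no depth.
- finish_job(): hands the job in; it is judged then, once.
The state is a dict: "clock": time; "qpos": joint angles; "qd": joint speeds; "tau": joint torques, N m; "eef_pos": TCP position; "tool_rot": TCP orientation; "force": force on the tool from outside, world axes, zero at the start; "torque": the same for the moment, N m; "width": finger opening in mm; "gripper_force": force on a finger pad.
Only numpy, scipy, OpenCV 4.12 (cv2) and the standard library are available. Lean on these libraries where they do the work, as an engineer would, in place of code of your own. Each camera call takes 0.05 s, during which the arm holds its last target. There are 200 camera calls.

TASK

The half-stoppered vials in the steel tray have just come out of the freeze dryer. While they still stand in the tray, close each one fully by setting the closing tool squarely down over it, never pressing a stopper with the fingers and never carrying an open vial; then stand the tool back on its blue mat. Stand every closed vial upright in the row of the stepped stand that suits its height, tallest in the lowest row and shortest in the highest, so that all stoppers come level for the capper, and leave the things around alone.

Things in the scene. Friction and masses are not known exactly. Their poses are not given: they have to be found in the camera images.
- tray: shallow stainless steel tray, 322 (its x) x 242 mm (its y), rim 12 mm high and 3 mm thick, floor 3 mm thick; origin at the centre of its underside, z up, x and y along its sides. Fixed.
- stand: stepped stand, white steps between blue end cheeks, 144 mm deep (its x) and 204 mm long (its y); origin at the centre of its underside. Three straight rows run along its y; the steps rise toward its +x, each 10 mm above the one before. Thin steel guide rails (5 mm) run along both sides of every row, their middles 18 to 30 mm above its floor. Fixed.
- row_front (a point): middle of the floor of the lowest row, 8 mm above the bench; axes as the stand's. Every row is 41 mm wide between its rails, 186 mm long and open above, closed by the cheeks (34 mm above its floor) at both ends; fingers can straddle a vial along the row.
- row_middle (a point): the same for the middle row, whose floor is 18 mm above the bench.
- row_back (a point): the same for the highest row, whose floor is 28 mm above the bench.
- tool_mat: blue mat, 90 x 90 x 3 mm, the parking place of the closing tool; origin at the centre of its underside. Fixed.
- closer: hand closing tool and height gauge, 0.29 kg, 158 mm tall, upright on its mat: steel base ring (60 mm outside, 46 inside, 7 high), four thin posts, round head 60 mm across at 100 to 110 mm, then a round black handle to grip, 38 mm across, at 110 to 156 mm. Heights are from the ring's underside; origin at its centre; z up. Lowered over a vial until the ring stands on the floor.
- closer_foot (a joint): lift in m of the tool's sprung foot (white disc 22 mm across, red pointer on a white scale), which presses the stopper home: 0 at rest, its face 50 mm above the ring's underside; at most 0.045. Spring 4.5 N at rest, plus 150 N/m. With the ring on the floor beside a vial, the height to the stopper's top is 50 mm plus this reading.
- vial_a: amber glass vial, white label band, dark stopper, 65 g, heavy base, 30 mm across; may be absent. The vials look alike but the glass is 55, 65 or 75 mm tall and the letter does not tell which; closed, with the stopper's flange, 59, 69 or 79 mm. Straight-sided up to 38 mm or more; shoulder and neck (20 mm across) take the top 17 mm. Origin at the centre of its underside, z up.
- stopper_a (a joint): how far the stopper of vial_a (flange 20 mm across, 4 mm thick) stands proud of its closed place, in m: 0.006 to 0.009 when half in, 0 when fully home. It moves under about 4 N and stays where it is.
- vial_b: amber glass vial, white label band, dark stopper, 65 g, heavy base, 30 mm across; may be absent. The vials look alike but the glass is 55, 65 or 75 mm tall and the letter does not tell which; closed, with the stopper's flange, 59, 69 or 79 mm. Straight-sided up to 38 mm or more; shoulder and neck (20 mm across) take the top 17 mm. Origin at the centre of its underside, z up.
- stopper_b (a joint): how far the stopper of vial_b (flange 20 mm across, 4 mm thick) stands proud of its closed place, in m: 0.006 to 0.009 when half in, 0 when fully home. It moves under about 4 N and stays where it is.
- vial_c: amber glass vial, white label band, dark stopper, 65 g, heavy base, 30 mm across; may be absent. The vials look alike but the glass is 55, 65 or 75 mm tall and the letter does not tell which; closed, with the stopper's flange, 59, 69 or 79 mm. Straight-sided up to 38 mm or more; shoulder and neck (20 mm across) take the top 17 mm. Origin at the centre of its underside, z up.
- stopper_c (a joint): how far the stopper of vial_c (flange 20 mm across, 4 mm thick) stands proud of its closed place, in m: 0.006 to 0.009 when half in, 0 when fully home. It moves under about 4 N and stays where it is.
- vial_d: amber glass vial, white label band, dark stopper, 65 g, heavy base, 30 mm across; may be absent. The vials look alike but the glass is 55, 65 or 75 mm tall and the letter does not tell which; closed, with the stopper's flange, 59, 69 or 79 mm. Straight-sided up to 38 mm or more; shoulder and neck (20 mm across) take the top 17 mm. Origin at the centre of its underside, z up.
- stopper_d (a joint): how far the stopper of vial_d (flange 20 mm across, 4 mm thick) stands proud of its closed place, in m: 0.006 to 0.009 when half in, 0 when fully home. It moves under about 4 N and stays where it is.
- vial_e: amber glass vial, white label band, dark stopper, 65 g, heavy base, 30 mm across; may be absent. The vials look alike but the glass is 55, 65 or 75 mm tall and the letter does not tell which; closed, with the stopper's flange, 59, 69 or 79 mm. Straight-sided up to 38 mm or more; shoulder and neck (20 mm across) take the top 17 mm. Origin at the centre of its underside, z up.
- stopper_e (a joint): how far the stopper of vial_e (flange 20 mm across, 4 mm thick) stands proud of its closed place, in m: 0.006 to 0.009 when half in, 0 when fully home. It moves under about 4 N and stays where it is.
- vial_f: amber glass vial, white label band, dark stopper, 65 g, heavy base, 30 mm across; may be absent. The vials look alike but the glass is 55, 65 or 75 mm tall and the letter does not tell which; closed, with the stopper's flange, 59, 69 or 79 mm. Straight-sided up to 38 mm or more; shoulder and neck (20 mm across) take the top 17 mm. Origin at the centre of its underside, z up.
- stopper_f (a joint): how far the stopper of vial_f (flange 20 mm across, 4 mm thick) stands proud of its closed place, in m: 0.006 to 0.009 when half in, 0 when fully home. It moves under about 4 N and stays where it is.
- buffer_jar: bystander: white jar with a blue cap, 66 mm across, 90 mm tall; origin under its centre.
- timer: bystander: white bench timer, 25 x 68 x 64 mm, standing; origin under its centre.
Not all that is in view belongs to the job. What is shaped like the vial_c but red is not meant.

How it is judged (in metres and radians):
On the way, in this order (a step that is already met when the one before it is completed fails the run):
1. the closing tool stands squarely over a vial in the tray, its foot down on the closed stopper, so that its scale reads the vial's height within 2 mm (((horizontal distance between closer and vial_a below 0.01 m and value of joint closer_foot between 0.017 and 0.021 m and value of joint stopper_a below 0.0015 m and angle between closer's own z axis and vertical below 0.08 rad and contact force between closer_foot and vial_a above 1 N) or (horizontal distance between closer and vial_b below 0.01 m and value of joint closer_foot between 0.027 and 0.031 m and value of joint stopper_b below 0.0015 m and angle between closer's own z axis and vertical below 0.08 rad and contact force between closer_foot and vial_b above 1 N) or (horizontal distance between closer and vial_c below 0.01 m and value of joint closer_foot between 0.007 and 0.011 m and value of joint stopper_c below 0.0015 m and angle between closer's own z axis and vertical below 0.08 rad and contact force between closer_foot and vial_c above 1 N) or (horizontal distance between closer and vial_d below 0.01 m and value of joint closer_foot between 0.027 and 0.031 m and value of joint stopper_d below 0.0015 m and angle between closer's own z axis and vertical below 0.08 rad and contact force between closer_foot and vial_d above 1 N) or (horizontal distance between closer and vial_e below 0.01 m and value of joint closer_foot between 0.007 and 0.011 m and value of joint stopper_e below 0.0015 m and angle between closer's own z axis and vertical below 0.08 rad and contact force between closer_foot and vial_e above 1 N) or (horizontal distance between closer and vial_f below 0.01 m and value of joint closer_foot between 0.017 and 0.021 m and value of joint stopper_f below 0.0015 m and angle between closer's own z axis and vertical below 0.08 rad and contact force between closer_foot and vial_f above 1 N))), for 0.2 s.
2. every vial is closed, stopper fully home within 1.5 mm, while all of them still stand upright in the tray (value of joint each of stopper_a, stopper_b, stopper_c, stopper_d, stopper_e, stopper_f below 0.0015 m and angle between each of vial_a, vial_b, vial_c, vial_d, vial_e, vial_f's own z axis and vertical below 0.08 rad and x of vial_a in the frame of tray between -0.153 and 0.153 m and y of vial_a in the frame of tray between -0.113 and 0.113 m and z of each of vial_a, vial_b, vial_c, vial_d, vial_e, vial_f in the frame of tray below 0.01 m and x of vial_b in the frame of tray between -0.153 and 0.153 m and y of vial_b in the frame of tray between -0.113 and 0.113 m and x of vial_c in the frame of tray between -0.153 and 0.153 m and y of vial_c in the frame of tray between -0.113 and 0.113 m and x of vial_d in the frame of tray between -0.153 and 0.153 m and y of vial_d in the frame of tray between -0.113 and 0.113 m and x of vial_e in the frame of tray between -0.153 and 0.153 m and y of vial_e in the frame of tray between -0.113 and 0.113 m and x of vial_f in the frame of tray between -0.153 and 0.153 m and y of vial_f in the frame of tray between -0.113 and 0.113 m), for 0.2 s.
3. the closing tool stands upright on its mat again (x of closer in the frame of tool_mat between -0.03 and 0.03 m and y of closer in the frame of tool_mat between -0.03 and 0.03 m and z of closer in the frame of tool_mat below 0.006 m and angle between closer's own z axis and vertical below 0.06 rad and linear speed of closer below 0.02 m/s), for 0.2 s.
At the end, for the whole second after the job is handed in: every vial upright (0.08 rad) and at rest in the row for its height (75 mm glass lowest, 65 middle, 55 highest), within 9 mm of the row's middle line, its stopper home within 1.5 mm; the tool upright and released on its mat, within 30 mm of the mat's middle along each side (all of step 3 and x of vial_a in the frame of row_middle between -0.009 and 0.009 m and y of vial_a in the frame of row_middle between -0.082 and 0.082 m and z of vial_a in the frame of row_middle between -0.004 and 0.004 m and angle between each of vial_a, vial_b, vial_c, vial_d, vial_e, vial_f's own z axis and vertical below 0.08 rad and linear speed of each of vial_a, vial_b, vial_c, vial_d, vial_e, vial_f below 0.02 m/s and value of joint each of stopper_a, stopper_b, stopper_c, stopper_d, stopper_e, stopper_f below 0.0015 m and x of vial_b in the frame of row_front between -0.009 and 0.009 m and y of vial_b in the frame of row_front between -0.082 and 0.082 m and z of vial_b in the frame of row_front between -0.004 and 0.004 m and x of vial_c in the frame of row_back between -0.009 and 0.009 m and y of vial_c in the frame of row_back between -0.082 and 0.082 m and z of vial_c in the frame of row_back between -0.004 and 0.004 m and x of vial_d in the frame of row_front between -0.009 and 0.009 m and y of vial_d in the frame of row_front between -0.082 and 0.082 m and z of vial_d in the frame of row_front between -0.004 and 0.004 m and x of vial_e in the frame of row_back between -0.009 and 0.009 m and y of vial_e in the frame of row_back between -0.082 and 0.082 m and z of vial_e in the frame of row_back between -0.004 and 0.004 m and x of vial_f in the frame of row_middle between -0.009 and 0.009 m and y of vial_f in the frame of row_middle between -0.082 and 0.082 m and z of vial_f in the frame of row_middle between -0.004 and 0.004 m); the robot touches nothing.
It fails at once if a finger pressed or pushed a stopper (more than 2 N) (contact force between the fingers and stopper_a above 2 N or contact force between the fingers and stopper_b above 2 N or contact force between the fingers and stopper_c above 2 N or contact force between the fingers and stopper_d above 2 N or contact force between the fingers and stopper_e above 2 N or contact force between the fingers and stopper_f above 2 N).
It fails at once if a vial was carried while its stopper stood more than 3 mm proud ((value of joint stopper_a above 0.003 m and height (world z) of vial_a above 0.03 m) or (value of joint stopper_b above 0.003 m and height (world z) of vial_b above 0.03 m) or (value of joint stopper_c above 0.003 m and height (world z) of vial_c above 0.03 m) or (value of joint stopper_d above 0.003 m and height (world z) of vial_d above 0.03 m) or (value of joint stopper_e above 0.003 m and height (world z) of vial_e above 0.03 m) or (value of joint stopper_f above 0.003 m and height (world z) of vial_f above 0.03 m)).
It fails at once if a bystander (jar or timer) was moved more than 30 mm (distance of any of buffer_jar, timer from where it was at the start of the episode above 0.03 m).
Of vial_a, vial_b, vial_c, vial_d, vial_e, vial_f only 5 to 6 are there at a start; the rules pass over those that are not, and their reading is None.
At some moment in a run one of vial_a, vial_b, vial_c, vial_d, vial_e, vial_f may be knocked a few centimetres aside while the robot is not near it.
It also fails if it takes over 210 s, if anything falls off the work surface, if the arm or the gripper's body presses on something with over 40 N, if the wrist force passes 120 N, or if a joint passes its speed limit or range.

## Working session

There is one attempt and no reset: what is moved stays moved. The work goes in short steps, Python scripts to look and compute and a tool call to move; the robot and the scene stay as the last step left them, time stands still between calls to the robot, and variables do not carry over. Pictures are saved under pics/ and viewed, at most 14 in all, crops included, and the job is handed in when it is done.

Besides the shell and the picture viewer there is one more tool, called after "Call:" by a JSON object that holds its "method" and its "body". send_rows: Moves the arm, as the interface text tells. Its arguments: {"type":"object","properties":{"series":{"type":"array","items":{"type":"object","properties":{"ax":{"type":"number"},"ay":{"type":"number"},"az":{"type":"number"},"dx":{"type":"number"},"dy":{"type":"number"},"dz":{"type":"number"},"hand":{"type":"number"}}}}},"required":["series"]}

```bash
ls; mkdir -p pics
cat > h.py <<'E'
import numpy as np, cv2
from cell import read_state, get_image, finish_job
def snap(n,f=None):
    d=get_image(n)
    if f: cv2.imwrite('pics/'+f,cv2.cvtColor(d['pixels'],cv2.COLOR_RGB2BGR))
    return d
def ray(d,u,v,z):
    M,R,t=map(np.array,(d['mtx'],d['R'],d['t'])); t=t.ravel()
    c=-R.T@t; r=R.T@np.linalg.solve(M,[u,v,1]); return c+r*(z-c[2])/r[2]
def proj(d,X):
    M,R,t=map(np.array,(d['mtx'],d['R'],d['t'])); p=M@(R@np.array(X,float)+t.ravel()); return p[:2]/p[2]
E
python3 - <<'E'
from h import *
for n in ['scene','side','wrist']:
    d=snap(n,n+'0.png'); R=np.array(d['R']);print(n,-R.T@np.ravel(d['t']),R[2],d['mtx'][0][0])
print(read_state())
E
```

```text
pics
scene [-247.6283008   718.87352983  710.78515045] [ 0.67349773 -0.53427323 -0.51083552] 593.42312446614
side [ 53.55408286 904.44400961 625.63337383] [ 0.48578485 -0.74021747 -0.46485608] 591.1889979274634
wrist [ 346.74726531 -555.50167659  373.5970419 ] [-0.29252089 -0.13136457 -0.94719316] 373.8722111839907
{'clock': 0.15, 'qpos': array([ 1.0752188 ,  0.62912711,  0.03843644,  1.51814226, -0.0270692 ,
        0.99626564, -0.02001883]), 'qd': array([-0.00209434, -0.00136823, -0.00084471, -0.00298488,  0.00107925,
       -0.00023771, -0.00036964]), 'tau': array([ 1.03550370e-03, -5.63799334e+01,  1.22762047e+00, -1.93652970e+01,
        1.12060204e-02,  7.34956877e-03,  3.22923222e-05]), 'eef_pos': array([ 270.69536328, -590.4397547 ,  230.6030675 ]), 'tool_rot': array([-3.14016642e+00, -5.89721662e-05,  4.29730583e-01]), 'force': array([0.84435061, 0.59828547, 0.39962014]), 'torque': array([-0.02535431, -0.03790985, -0.05219146]), 'gripper_force': 0.0, 'width': 85.57492199862897}
```

View pics/scene0.png

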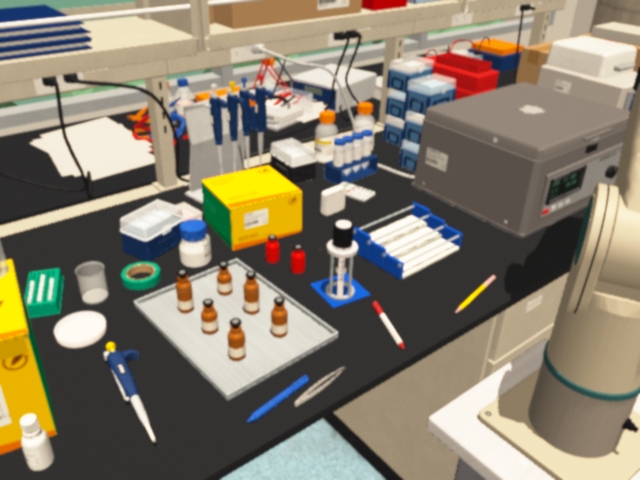

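View pics/side0.png

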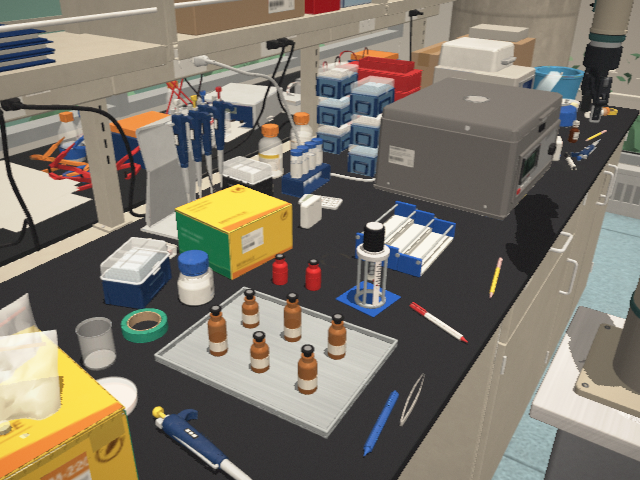

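Scene view: six amber vials stand in the tray, with stoppers near (184,273), (224,266), (251,276), (208,303), (279,301) and (236,324). The two red vials at (272,248) and (297,260) are outside the tray and are decoys. The closer is on its blue mat at (342,290), the stand at (408,240), the jar at (195,243) and the timer at (333,200).

```bash
cat >> h.py <<'E'
def blobs(m,amin):
    n,l,s,c=cv2.connectedComponentsWithStats(m.astype(np.uint8)); return [(s[i],c[i],l==i) for i in range(1,n) if s[i][4]>=amin]
def amber(d):
    h=cv2.cvtColor(d['pixels'],cv2.COLOR_RGB2HSV).astype(int); 
    return (h[...,0]>4)&(h[...,0]<16)&(h[...,1]>130)&(h[...,2]>50)&(h[...,2]<200)
def blue(d):
    h=cv2.cvtColor(d['pixels'],cv2.COLOR_RGB2HSV).astype(int); 
    return (h[...,0]>100)&(h[...,0]<118)&(h[...,1]>170)&(h[...,2]>90)
E
python3 - <<'E'
from h import *
for n,roi in [('scene',(120,240,350,400)),('side',(150,260,400,440))]:
    d=snap(n); print(n)
    m=amber(d); m2=np.zeros_like(m); x0,y0,x1,y1=roi; m2[y0:y1,x0:x1]=m[y0:y1,x0:x1]
    m2=cv2.morphologyEx(m2.astype(np.uint8),cv2.MORPH_CLOSE,np.ones((17,3),np.uint8))
    c=-np.array(d['R']).T@np.ravel(d['t'])
    for s,cc,mm in blobs(m2,60):
        x,y,w,hh,a=s; ys,xs=np.nonzero(mm); u=xs.mean(); p=ray(d,x+w/2,y+hh,3); r=(p-c)[:2]; r/=np.linalg.norm(r); q=p[:2]+15*r
        pt=ray(d,x+w/2,y,60)
        print(s, 'base',q.round(0))
    for s,cc,mm in blobs(blue(d),150):
        if s[0]<300: continue
        cs,_=cv2.findContours(mm.astype(np.uint8),cv2.RETR_EXTERNAL,cv2.CHAIN_APPROX_NONE)
        k=cv2.approxPolyDP(cv2.convexHull(cs[0]),6,True)[:,0]
        print('blue',s,[(tuple(map(int,p)),tuple(map(int,ray(d,*p,3)[:2])),tuple(map(int,ray(d,*p,40)[:2]))) for p in k])
    if n=='scene':
        for p in [(135,304),(237,261),(337,333),(232,389)]: print('tray',ray(d,*p,12)[:2].round())
    else:
        for p in [(155,352),(252,289),(397,341),(325,433)]: print('tray',ray(d,*p,12)[:2].round())
E
```

```text
scene
[233 240  36  12  73] base [727. 114.]
[129 267  23   8  77] base [789. 352.]
[218 267  13  28 292] base [623. 246.]
[176 274  16  39 469] base [619. 339.]
[244 277  14  37 431] base [539. 236.]
[272 303  15  34 398] base [451. 230.]
[202 304  15  30 359] base [535. 330.]
[228 325  16  35 449] base [447. 327.]
blue [341 168  35  13 154] [((375, 170), (877, -412), (819, -353)), ((341, 180), (883, -287), (824, -235))]
blue [412 202  18  15 167] [((413, 202), (670, -353), (622, -297)), ((429, 213), (604, -341), (559, -286)), ((412, 213), (629, -306), (583, -253))]
blue [426 215  19  13 157] [((426, 219), (586, -312), (543, -258)), ((444, 222), (550, -336), (508, -281)), ((432, 227), (550, -293), (508, -240))]
blue [353 227  49  52 857] [((354, 227), (662, -140), (615, -95)), ((398, 261), (491, -118), (453, -74)), ((400, 278), (442, -74), (406, -32)), ((358, 253), (568, -69), (526, -27))]
blue [440 226  23  20 196] [((440, 231), (525, -294), (485, -241)), ((461, 232), (492, -331), (454, -277)), ((460, 245), (454, -282), (418, -230))]
blue [311 278  59  30 554] [((369, 295), (436, 1
[... 681 characters left out ...]
-289)), ((433, 216), (534, -357), (506, -282)), ((417, 223), (550, -298), (520, -226))]
blue [429 219  26  15 215] [((429, 226), (520, -299), (492, -228)), ((435, 219), (523, -343), (495, -269)), ((454, 223), (477, -349), (451, -275)), ((442, 233), (479, -283), (454, -212))]
blue [387 245  34  32 555] [((387, 245), (557, -156), (527, -93)), ((420, 259), (470, -140), (445, -78)), ((419, 276), (442, -74), (419, -16)), ((388, 267), (511, -71), (483, -13))]
blue [336 286  65  31 531] [((336, 299), (536, 92), (508, 141)), ((354, 286), (532, 33), (503, 85)), ((400, 297), (439, 17), (416, 69)), ((374, 316), (450, 101), (426, 148))]
tray [691. 405.]
tray [681. 167.]
tray [378. 155.]
tray [367. 396.]
```

Run:
```python
import cv2
a=cv2.imread('pics/scene0.png')[170:300,230:480]; b=cv2.imread('pics/side0.png')[180:320,260:480]
cv2.imwrite('pics/c1.png',cv2.vconcat([cv2.resize(a,(560,291),interpolation=2),cv2.resize(b,(560,356)) [:300]]))
```

```text
(no output)
```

View pics/c1.png

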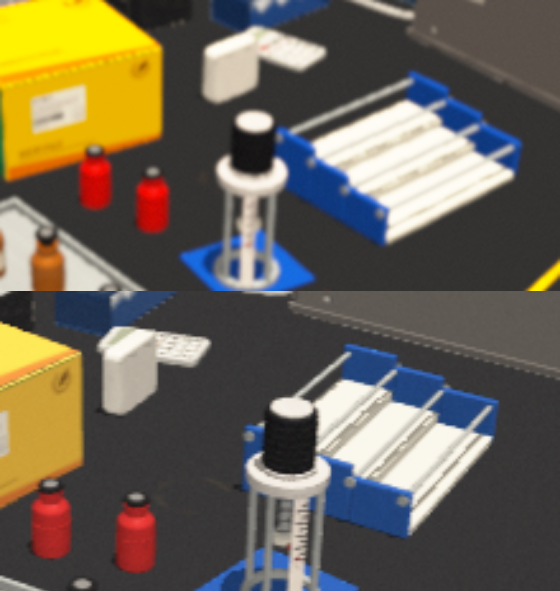

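The crop confirms it: the red pair is outside the tray, so all six amber vials are the job. The stand's low step faces the robot, at smaller x.

```bash
cat >> h.py <<'E'
from scipy.spatial.transform import Rotation as Ro
def rel(p,yaw):
    s=read_state(); R=Ro.from_euler('xyz',s['tool_rot']); d=R.inv().apply(np.array(p,float)-s['eef_pos'])/10
    a=(R.inv()*Ro.from_euler('xyz',[np.pi,0,yaw])).as_rotvec(); print('rel cm',d.round(2),'rot',a.round(3),'at',s['eef_pos'].round(1),s['tool_rot'].round(3),s['clock'])
E
python3 - <<'E'
from h import *
d=snap('side')
for p in [(507,214),(380,178),(555,150)]: print(ray(d,*p,0)[:2].round())
d=snap('scene')
for p in [(530,228),(416,190),(327,215),(346,206)]: print(ray(d,*p,0)[:2].round())
rel((440,-270,330),0); rel((490,0,330),0)
E
```

```text
[ 389. -481.]
[ 764. -512.]
[  414. -1057.]
[ 408. -489.]
[ 720. -417.]
[ 752. -130.]
[ 761. -200.]
rel cm [ 28.75 -22.11  -9.88] rot [-0.    0.    0.43] at [ 270.8 -590.8  231.1] [-3.141 -0.     0.43 ] 0.35
rel cm [ 44.54 -44.58  -9.87] rot [-0.    0.    0.43] at [ 270.8 -590.8  231.1] [-3.141 -0.     0.43 ] 0.35
```

Call:
{"method": "send_rows", "body": {"series": [{"dz": -5},{"dx": 2,"dy": -4,"dz": -8,"az": 0.1},{"dx": 4,"dy": -8,"dz": -10,"az": 0.2},{"dx": 6,"dy": -12,"dz": -10,"az": 0.3},{"dx": 8,"dy": -15.2,"dz": -10,"az": 0.43},{"dx": 13,"dy": -18,"dz": -10,"az": 0.43},{"dx": 18,"dy": -21,"dz": -10,"az": 0.43},{"dx": 23,"dy": -24,"dz": -10,"az": 0.43},{"dx": 27,"dy": -26,"dz": -10,"az": 0.43},{"dx": 31.7,"dy": -28.5,"dz": -10,"az": 0.43}]}}

```text
invalid input at $.series[0]: expected keys ax, ay, az, dx, dy, dz, hand
```

Run:
```python
from h import *
d=snap('wrist','w1.png'); R=np.array(d['R']);print(-R.T@np.ravel(d['t']),R[2]); rel((420,-10,300),0)
```

```text
[ 346.84470193 -555.73733868  374.20955852] [-0.29198554 -0.13244782 -0.94720749]
rel cm [ 37.76 -46.59  -6.87] rot [-0.    0.    0.43] at [ 270.8 -590.8  231.2] [-3.141  0.     0.43 ] 0.4
```

View pics/w1.png

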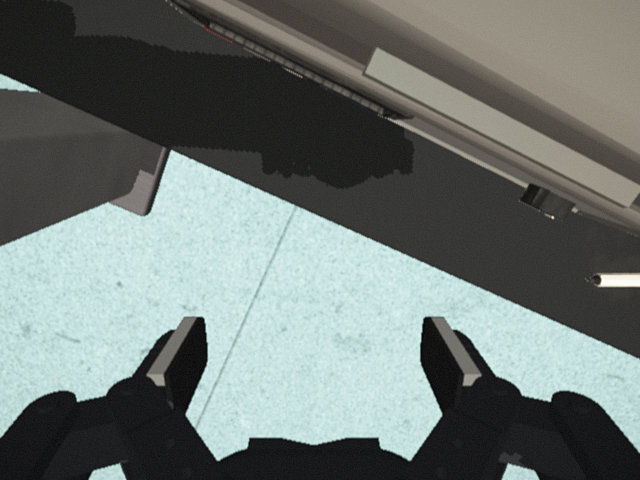

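The picture shows the start pose over the bench edge: the rows need every key, so that call was refused.

Call:
{"method": "send_rows", "body": {"series": [{"ax": 0,"ay": 0,"az": 0,"dx": 0,"dy": 0,"dz": -5,"hand": 0},{"ax": 0,"ay": 0,"az": 0.1,"dx": 2,"dy": -4,"dz": -8,"hand": 0},{"ax": 0,"ay": 0,"az": 0.2,"dx": 4,"dy": -8,"dz": -10,"hand": 0},{"ax": 0,"ay": 0,"az": 0.3,"dx": 6,"dy": -12,"dz": -10,"hand": 0},{"ax": 0,"ay": 0,"az": 0.43,"dx": 8,"dy": -15.2,"dz": -10,"hand": 0},{"ax": 0,"ay": 0,"az": 0.43,"dx": 13,"dy": -18,"dz": -10,"hand": 0},{"ax": 0,"ay": 0,"az": 0.43,"dx": 18,"dy": -21,"dz": -10,"hand": 0},{"ax": 0,"ay": 0,"az": 0.43,"dx": 23,"dy": -24,"dz": -10,"hand": 0},{"ax": 0,"ay": 0,"az": 0.43,"dx": 27,"dy": -26,"dz": -10,"hand": 0},{"ax": 0,"ay": 0,"az": 0.43,"dx": 31.7,"dy": -28.5,"dz": -10,"hand": 0}]}}

```text
clock: 1.4
eef_pos: [427.9, -215.4, 331.8]
tool_rot: [3.141, -0.001, -0.0]
force: [1.1, -1.3, -0.0]
width: 85.3
gripper_force: 0.0
```

Run:
```python
from h import *
d=snap('wrist','w2.png'); R=np.array(d['R']);print(-R.T@np.ravel(d['t']),R[2]); rel((440,-200,330),0); rel((470,53,330),0)
```

```text
[ 511.28283635 -214.60649062  474.99333495] [-3.20013875e-01  2.90558741e-04 -9.47412811e-01]
rel cm [ 0.6  -0.63  0.18] rot [-0.006 -0.005  0.012] at [ 434.1 -206.4  331.7] [-3.136 -0.005  0.012] 1.45
rel cm [  3.9  -25.89   0.33] rot [-0.006 -0.005  0.012] at [ 434.1 -206.4  331.7] [-3.136 -0.005  0.012] 1.45
```

View pics/w2.png

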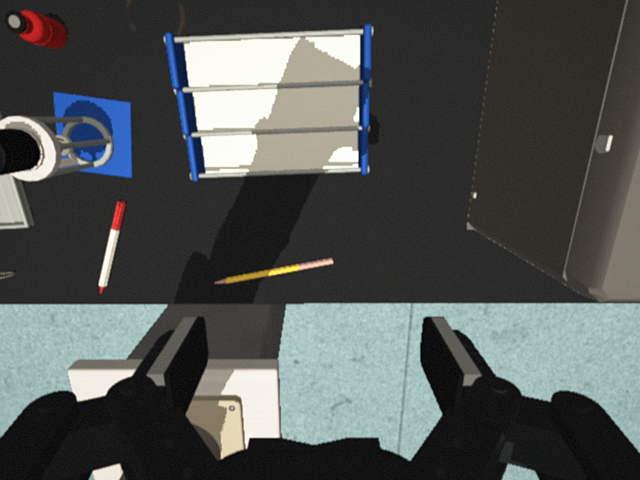

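The view shows the stand with rails end to end at about (170,39)-(366,33), (183,90)-(364,84), (190,133)-(362,129) and (196,176)-(363,170). The mat is at (93,135) with the closer's ring at (88,140) and handle at (20,150).

Run:
```python
from h import *
d=snap('wrist','w3.png')
im=cv2.imread('pics/w3.png')
m=blue(d)
for s,cc,mm in blobs(m,150):
    cs,_=cv2.findContours(mm.astype(np.uint8),cv2.RETR_EXTERNAL,cv2.CHAIN_APPROX_NONE)
    print(s, cc.round(1), cv2.approxPolyDP(cv2.convexHull(cs[0]),6,True)[:,0].tolist())
    for p in cv2.approxPolyDP(cv2.convexHull(cs[0]),6,True)[:,0]: print('   z3',ray(d,*p,3)[:2].round(),'z42',ray(d,*p,42)[:2].round(),'z62',ray(d,*p,62)[:2].round())
cv2.imwrite('pics/w3c.png',cv2.resize(im[0:200,0:400],(800,400),interpolation=cv2.INTER_CUBIC)); rel((470,53,330),0)
```

```text
[373  33  11 102 689] [377.7  82.2] [[381, 33], [375, 134]]
   z3 [ 610. -277.] z42 [ 602. -271.] z62 [ 598. -268.]
   z3 [ 501. -277.] z42 [ 502. -271.] z62 [ 503. -268.]
[179  39  13  56 398] [185.1  66.8] [[181, 39], [191, 94]]
   z3 [601. -52.] z42 [594. -65.] z62 [591. -71.]
   z3 [543. -58.] z42 [541. -70.] z62 [540. -76.]
[  65   95   78   87 3014] [114.6 130.9] [[66, 95], [142, 108], [141, 181], [91, 174], [67, 120]]
   z3 [541.  90.] z42 [539.  65.] z62 [538.  53.]
   z3 [527.   2.] z42 [526. -15.] z62 [526. -24.]
   z3 [440.  15.] z42 [447.  -4.] z62 [450. -13.]
   z3 [448.  77.] z42 [454.  53.] z62 [457.  41.]
   z3 [513.  94.] z42 [513.  69.] z62 [513.  57.]
[189  96  20  91 588] [198.3 139.7] [[190, 96], [205, 186]]
   z3 [541. -57.] z42 [539. -69.] z62 [538. -75.]
   z3 [435. -66.] z42 [442. -77.] z62 [445. -83.]
[ 82 127  32  19 416] [ 96.  136.7] [[113, 140], [85, 145], [82, 137], [93, 127]]
   z3 [490.  42.] z42 [492.  22.] z62 [493.  11.]
   z3 [484.  78.] z42 [486.  54.] z62 [488.  42.]
   z3 [493.  80.] z42 [495.  56.] z62 [496.  44.]
   z3 [505.  64.] z42 [506.  42.] z62 [506.  30.]
[370 136   8  46 278] [373.4 159.2] [[375, 136], [371, 181]]
   z3 [ 499. -277.] z42 [ 500. -271.] z62 [ 501. -268.]
   z3 [ 444. -276.] z42 [ 450. -270.] z62 [ 453. -267.]
[ 86 149  30  16 303] [101.5 156.2] [[115, 149], [102, 164], [86, 155]]
   z3 [479.  41.] z42 [482.  21.] z62 [484.  11.]
   z3 [461.  61.] z42 [466.  39.] z62 [468.  27.]
   z3 [472.  79.] z42 [475.  55.] z62 [477.  43.]
rel cm [  4.16 -26.25   0.26] rot [-0.003 -0.003  0.012] at [ 431.6 -209.9  331.5] [-3.138e+00 -3.000e-03  1.200e-02] 1.5
```

View pics/w3c.png

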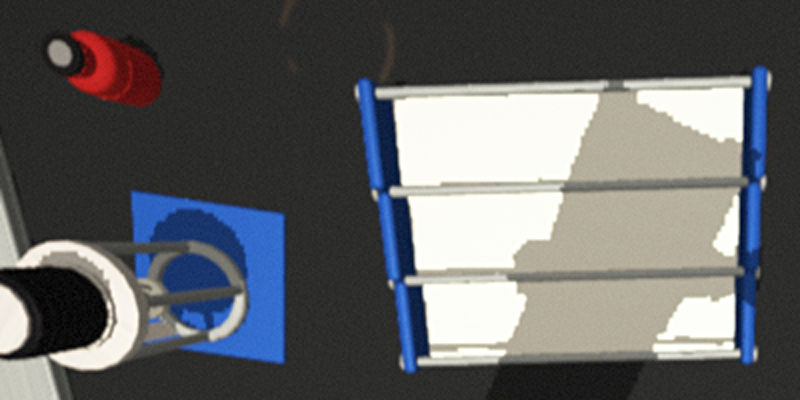

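Mat centre is about (490.5,52.5). Stand centre is about (520,-172) with yaw about 0.04. Next I go above the closer.

Call:
{"method": "send_rows", "body": {"series": [{"ax": 0,"ay": 0,"az": 0,"dx": 1,"dy": -4,"dz": 0,"hand": 0},{"ax": 0,"ay": 0,"az": 0,"dx": 2,"dy": -9,"dz": 0,"hand": 0},{"ax": 0,"ay": 0,"az": 0,"dx": 3,"dy": -14,"dz": 0,"hand": 0},{"ax": 0,"ay": 0,"az": 0,"dx": 4,"dy": -19,"dz": 0,"hand": 0},{"ax": 0,"ay": 0,"az": 0,"dx": 5,"dy": -23,"dz": 0,"hand": 0},{"ax": 0,"ay": 0,"az": 0,"dx": 5,"dy": -25.2,"dz": 0,"hand": 0},{"ax": 0,"ay": 0,"az": 0,"dx": 5,"dy": -25.2,"dz": 0,"hand": 0},{"ax": 0,"ay": 0,"az": 0,"dx": 5,"dy": -25.2,"dz": 0,"hand": 0},{"ax": 0,"ay": 0,"az": 0,"dx": 5,"dy": -25.2,"dz": 0,"hand": 0}]}}

```text
clock: 2.4
eef_pos: [477.0, 33.0, 331.3]
tool_rot: [3.141, 0.0, -0.003]
force: [-0.5, -0.4, 0.2]
width: 85.3
gripper_force: 0.0
```

Run:
```python
from h import *
d=snap('wrist','w4.png'); rel((490,52,330),0)
h=cv2.cvtColor(d['pixels'],cv2.COLOR_RGB2HSV).astype(int)
for s,cc,mm in blobs((h[...,1]<50)&(h[...,2]>150),300):
    print(s,cc.round(),'z161',ray(d,*cc,161)[:2].round(1))
```

```text
rel cm [ 1.29 -1.9   0.13] rot [ 0.001 -0.    -0.003] at [477.   33.  331.4] [ 3.141e+00 -0.000e+00 -3.000e-03] 2.45
[    0     0   224   271 40893] [115. 129.] z161 [552.2 192.8]
[  409    82   193   136 19368] [491. 148.] z161 [ 536.3 -111.1]
[  0 125  63 147 399] [ 25. 205.] z161 [489.9 280.5]
[258 173  24  43 376] [267. 190.] z161 [502.8  73.1]
[267 195  27  34 605] [280. 213.] z161 [482.3  62.9]
[281 264  28  54 389] [294. 290.] z161 [409.5  51.6]
[ 383  333   46   51 1565] [405. 357.] z161 [336.  -56.6]
[  469   333   171   119 10340] [572. 369.] z161 [ 322. -224.]
[   0  335  161   74 7753] [ 72. 362.] z161 [331.1 273.4]
[ 186  334  129  126 8564] [239. 395.] z161 [291.5 110.2]
[  0 348  20  89 930] [  6. 399.] z161 [286.9 350.4]
[ 372  395   70   66 2648] [408. 418.] z161 [260.6 -65.5]
[ 89 465  36  15 374] [108. 474.] z161 [183.8 264. ]
[503 464  35  16 379] [519. 474.] z161 [ 182.5 -194.9]
```

View pics/w4.png

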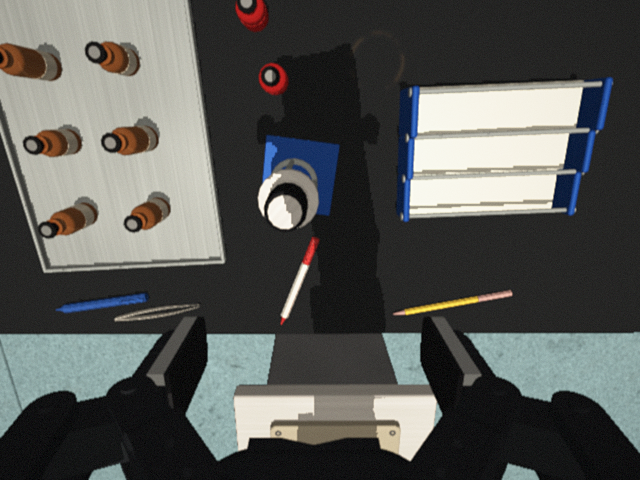

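The closer handle top is at (286,212), vials at left with stoppers (97,51), (34,146), (110,143), (47,229) and (134,224), and the stand's low row is at the bottom, toward the robot.

Run:
```python
from h import *
d=snap('wrist')
print('handle',ray(d,286,212,161)[:2], 'mat ring?')
B=dict(A=(623,246),B=(619,338),C=(538,236),D=(450,230),E=(535,331),F=(446,327))
S=dict(A=(97,51),C=(110,143),D=(134,224),E=(34,146),F=(47,229),B=(3,56))
sc=get_image('scene'); sd=get_image('side')
T=dict(A=((224.5,267),None),B=((184,274),(217.5,312)),C=((251,277),(292.5,299)),D=((279.5,303),(337,320)),E=((209.5,304),None),F=((236,325),(307.5,353)))
zs=np.arange(40,105)
def best(d,p,b):
    q=np.array([ray(d,*p,z)[:2] for z in zs]); e=np.linalg.norm(q-b,axis=1); i=e.argmin(); return int(zs[i]),round(float(e[i]),1)
def tri(ps):
    P=[];D=[]
    for dd,p in ps:
        a=ray(dd,*p,0);b=ray(dd,*p,100);v=(b-a)/np.linalg.norm(b-a);P.append(a);D.append(np.eye(3)-np.outer(v,v))
    return np.linalg.solve(sum(D),sum(M@p for M,p in zip(D,P)))
for k in B:
    print(k,'stopper z',best(d,S[k],B[k]),'neck z',best(sc,T[k][0],B[k]),T[k][1] and best(sd,T[k][1],B[k]), 'tri neck', T[k][1] and tri([(sc,T[k][0]),(sd,T[k][1])]).round())
for nm,l,r,z in [('b',(414,88),(612,80),55),('f',(404,217),(572,211),32)]: print(nm,ray(d,*l,z)[:2].round(),ray(d,*r,z)[:2].round())
```

```text
handle [483.38137814  57.39456362] mat ring?
A stopper z (66, 0.3) neck z (60, 4.4) None tri neck None
B stopper z (68, 0.7) neck z (82, 7.4) (80, 6.9) tri neck [616. 332.  80.]
C stopper z (90, 1.1) neck z (79, 2.4) (80, 2.0) tri neck [537. 234.  79.]
D stopper z (80, 0.5) neck z (69, 0.5) (70, 1.8) tri neck [453. 228.  67.]
E stopper z (65, 2.6) neck z (60, 5.5) None tri neck None
F stopper z (80, 1.0) neck z (69, 3.0) (69, 2.2) tri neck [445. 324.  67.]
b [589. -71.] [ 596. -275.]
f [445. -77.] [ 452. -280.]
```

Call:
{"method": "send_rows", "body": {"series": [{"ax": 0,"ay": 0,"az": 0,"dx": 0.64,"dy": -2.44,"dz": 2,"hand": 0},{"ax": 0,"ay": 0,"az": 0,"dx": 0.64,"dy": -2.44,"dz": 5,"hand": 0},{"ax": 0,"ay": 0,"az": 0,"dx": 0.64,"dy": -2.44,"dz": 8,"hand": 0},{"ax": 0,"ay": 0,"az": 0,"dx": 0.64,"dy": -2.44,"dz": 10,"hand": 0},{"ax": 0,"ay": 0,"az": 0,"dx": 0.64,"dy": -2.44,"dz": 11,"hand": 0},{"ax": 0,"ay": 0,"az": 0,"dx": 0.64,"dy": -2.44,"dz": 12,"hand": 0},{"ax": 0,"ay": 0,"az": 0,"dx": 0.64,"dy": -2.44,"dz": 12,"hand": 0},{"ax": 0,"ay": 0,"az": 0,"dx": 0.64,"dy": -2.44,"dz": 12,"hand": 0}]}}

```text
clock: 3.4
eef_pos: [484.1, 59.3, 211.9]
tool_rot: [-3.141, -0.001, -0.001]
force: [-0.3, -0.7, 0.0]
width: 85.3
gripper_force: 0.0
```

Run:
```python
from h import *
d=snap('wrist','w5.png'); rel((483.4,57.4,118),0)
# head top/handle: dark handle blob against white head
h=cv2.cvtColor(d['pixels'],cv2.COLOR_RGB2HSV).astype(int)
for s,cc,mm in blobs((h[...,1]<50)&(h[...,2]>140),300):
    if 230<cc[0]<400: print(s,cc.round(),'z161',ray(d,*cc,161)[:2].round(1))
```

```text
rel cm [-0.1   0.2   9.41] rot [-0.    -0.002 -0.   ] at [484.2  59.4 212.1] [-3.141e+00 -2.000e-03 -0.000e+00] 3.45
[ 273  205   86   67 1841] [314. 231.] z161 [509.3  59.9]
[ 291  252   51   46 1590] [316. 274.] z161 [484.1  58.8]
[296 313  35  66 574] [312. 346.] z161 [437.   60.8]
[ 186  395   94   65 4245] [233. 420.] z161 [380.8 112.9]
```

View pics/w5.png

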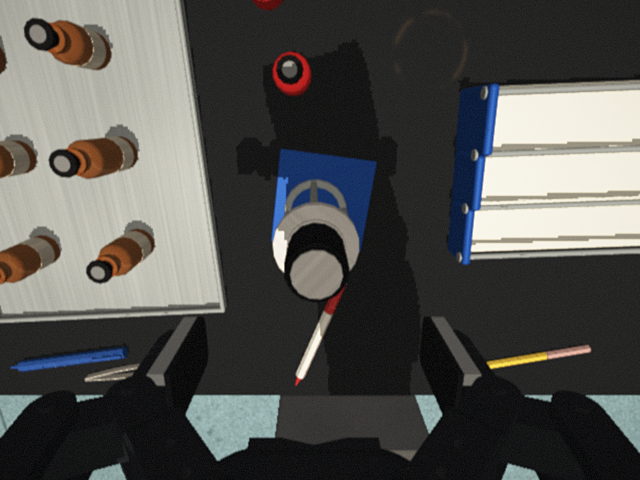

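The handle disc centre (316,274) lies directly under the TCP. I descend, grip and lift.

Call:
{"method": "send_rows", "body": {"series": [{"ax": 0,"ay": 0,"az": 0,"dx": 0,"dy": 0.05,"dz": 3,"hand": 0},{"ax": 0,"ay": 0,"az": 0,"dx": 0,"dy": 0.05,"dz": 6,"hand": 0},{"ax": 0,"ay": 0,"az": 0,"dx": 0,"dy": 0.05,"dz": 8,"hand": 0},{"ax": 0,"ay": 0,"az": 0,"dx": 0,"dy": 0.05,"dz": 9.4,"hand": 0},{"ax": 0,"ay": 0,"az": 0,"dx": 0,"dy": 0.05,"dz": 9.4,"hand": 0},{"ax": 0,"ay": 0,"az": 0,"dx": 0,"dy": 0.05,"dz": 9.4,"hand": 1},{"ax": 0,"ay": 0,"az": 0,"dx": 0,"dy": 0.05,"dz": 9.4,"hand": 1},{"ax": 0,"ay": 0,"az": 0,"dx": 0,"dy": 0.05,"dz": 9.4,"hand": 1},{"ax": 0,"ay": 0,"az": 0,"dx": 0,"dy": 0.05,"dz": 9.4,"hand": 1},{"ax": 0,"ay": 0,"az": 0,"dx": 0,"dy": 0.05,"dz": 9.4,"hand": 1}]}}

```text
clock: 4.45
eef_pos: [484.3, 58.6, 118.4]
tool_rot: [3.142, -0.002, -0.001]
force: [-0.7, -1.3, 6.1]
width: 36.9
gripper_force: 59.4
```

Call:
{"method": "send_rows", "body": {"series": [{"ax": 0,"ay": 0,"az": 0,"dx": 0,"dy": 0,"dz": 0,"hand": 1},{"ax": 0,"ay": 0,"az": 0,"dx": 0,"dy": 0,"dz": 0,"hand": 1},{"ax": 0,"ay": 0,"az": 0,"dx": 0,"dy": 0,"dz": -1,"hand": 1},{"ax": 0,"ay": 0,"az": 0,"dx": 0,"dy": 0,"dz": -3,"hand": 1},{"ax": 0,"ay": 0,"az": 0,"dx": 0,"dy": 0,"dz": -6,"hand": 1},{"ax": 0,"ay": 0,"az": 0,"dx": 0,"dy": 0,"dz": -9,"hand": 1},{"ax": 0,"ay": 0,"az": 0,"dx": 0,"dy": 0,"dz": -11,"hand": 1},{"ax": 0,"ay": 0,"az": 0,"dx": 0,"dy": 0,"dz": -12,"hand": 1},{"ax": 0,"ay": 0,"az": 0,"dx": 0,"dy": 0,"dz": -12,"hand": 1}]}}

```text
clock: 5.35
eef_pos: [484.1, 58.9, 238.6]
tool_rot: [-3.141, -0.003, -0.0]
force: [1.0, -0.7, -2.7]
width: 37.1
gripper_force: 60.3
```

Run:
```python
from h import *
d=snap('wrist','w6.png'); sd=snap('side','s6.png')
rel((445,140,238),0)
# vial stoppers via amber, base estimates from wrist
```

```text
rel cm [-3.78 -8.13 -0.13] rot [ 0.     0.001 -0.   ] at [482.8  58.7 236.7] [ 3.141e+00  1.000e-03 -0.000e+00] 5.45
```

View pics/w6.png

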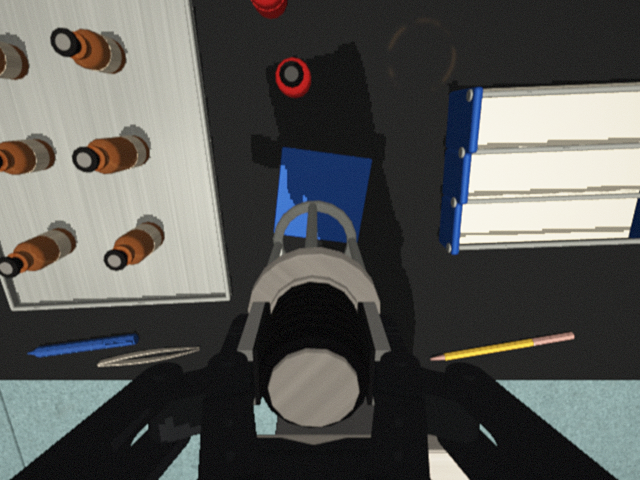

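The closer is held upright, with the handle at (313,388). Visible stoppers: (66,41), (86,159), (116,259) and (9,266).

Run:
```python
from h import *
d=snap('wrist')
for k,p,z in [('A',(66,41),69.5),('C',(86,159),90),('D',(116,259),80),('F',(9,266),80)]: print(k,ray(d,*p,z)[:2].round(1))
rel((451,229,238),0)
```

```text
A [619.5 242.7]
C [536.  232.4]
D [450.7 229.1]
F [444.2 322.7]
rel cm [ -3.16 -17.04  -0.17] rot [ 0.     0.002 -0.   ] at [482.6  58.6 236.3] [ 3.141e+00  2.000e-03 -0.000e+00] 5.5
```

Call:
{"method": "send_rows", "body": {"series": [{"ax": 0,"ay": 0,"az": 0,"dx": -0.5,"dy": -2,"dz": -0.17,"hand": 1},{"ax": 0,"ay": 0,"az": 0,"dx": -1,"dy": -5,"dz": -0.17,"hand": 1},{"ax": 0,"ay": 0,"az": 0,"dx": -1.6,"dy": -8.5,"dz": -0.17,"hand": 1},{"ax": 0,"ay": 0,"az": 0,"dx": -2.2,"dy": -12,"dz": -0.17,"hand": 1},{"ax": 0,"ay": 0,"az": 0,"dx": -2.8,"dy": -15,"dz": -0.17,"hand": 1},{"ax": 0,"ay": 0,"az": 0,"dx": -3.16,"dy": -17,"dz": -0.17,"hand": 1},{"ax": 0,"ay": 0,"az": 0,"dx": -3.16,"dy": -17,"dz": -0.17,"hand": 1},{"ax": 0,"ay": 0,"az": 0,"dx": -3.16,"dy": -17,"dz": -0.17,"hand": 1},{"ax": 0,"ay": 0,"az": 0,"dx": -3.16,"dy": -17,"dz": -0.17,"hand": 1}]}}

```text
clock: 6.4
eef_pos: [451.9, 227.3, 238.2]
tool_rot: [3.14, 0.001, -0.002]
force: [-0.0, -0.1, -3.0]
width: 36.5
gripper_force: 60.6
```

Run:
```python
from h import *
d=snap('wrist','w7.png');
for n in ['side','scene']: snap(n,n+'7.png')
a=cv2.imread('pics/side7.png')[190:440,200:420];b=cv2.imread('pics/scene7.png')[190:400,180:380]
c=cv2.imread('pics/w7.png')
cv2.imwrite('pics/c7.png',cv2.hconcat([cv2.resize(a,(370,420)),cv2.resize(b,(400,420))]))
rel((451,229,118),0)
```

```text
rel cm [-0.12 -0.15 12.08] rot [ 0.001  0.    -0.002] at [452.2 227.6 238.8] [ 3.141e+00  0.000e+00 -2.000e-03] 6.55
```

View pics/c7.png

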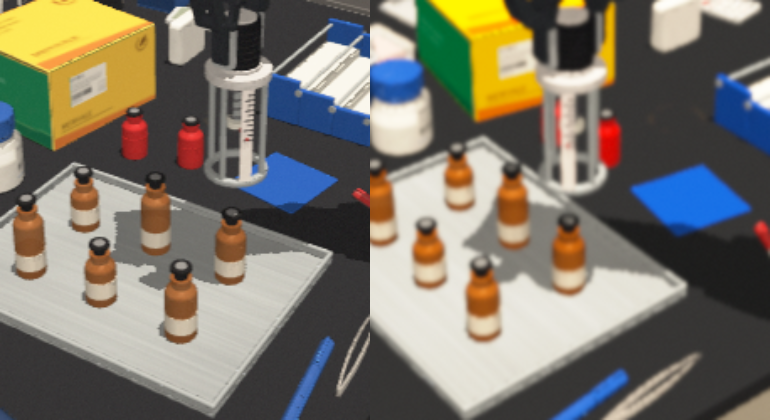

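The tool hangs upright over the near-right vial, with its ring above the stopper in both views. Lowering.

Call:
{"method": "send_rows", "body": {"series": [{"ax": 0,"ay": 0,"az": 0,"dx": -0.1,"dy": -0.15,"dz": 2,"hand": 1},{"ax": 0,"ay": 0,"az": 0,"dx": -0.1,"dy": -0.15,"dz": 5,"hand": 1},{"ax": 0,"ay": 0,"az": 0,"dx": -0.1,"dy": -0.15,"dz": 7.5,"hand": 1},{"ax": 0,"ay": 0,"az": 0,"dx": -0.1,"dy": -0.15,"dz": 9.5,"hand": 1},{"ax": 0,"ay": 0,"az": 0,"dx": -0.1,"dy": -0.15,"dz": 11,"hand": 1},{"ax": 0,"ay": 0,"az": 0,"dx": -0.1,"dy": -0.15,"dz": 11.7,"hand": 1},{"ax": 0,"ay": 0,"az": 0,"dx": -0.1,"dy": -0.15,"dz": 12.1,"hand": 1},{"ax": 0,"ay": 0,"az": 0,"dx": -0.1,"dy": -0.15,"dz": 12.1,"hand": 1},{"ax": 0,"ay": 0,"az": 0,"dx": -0.1,"dy": -0.15,"dz": 12.1,"hand": 1},{"ax": 0,"ay": 0,"az": 0,"dx": -0.1,"dy": -0.15,"dz": 12.1,"hand": 1}]}}

```text
clock: 7.55
eef_pos: [451.4, 230.0, 119.1]
tool_rot: [-3.142, -0.001, -0.001]
force: [-1.1, -1.7, 5.4]
width: 37.0
gripper_force: 61.5
```

Call:
{"method": "send_rows", "body": {"series": [{"ax": 0,"ay": 0,"az": 0,"dx": 0,"dy": 0,"dz": 0.15,"hand": 1},{"ax": 0,"ay": 0,"az": 0,"dx": 0,"dy": 0,"dz": 0.15,"hand": 1},{"ax": 0,"ay": 0,"az": 0,"dx": 0,"dy": 0,"dz": 0.15,"hand": 1}]}}

```text
clock: 7.85
eef_pos: [451.6, 230.0, 118.4]
tool_rot: [-3.141, -0.002, -0.001]
force: [-3.3, -3.0, 15.0]
width: 37.0
gripper_force: 62.5
```

Run:
```python
from h import *
for n in ['side','scene']: snap(n,n+'8.png')
a=cv2.imread('pics/side8.png')[250:400,280:400];b=cv2.imread('pics/scene8.png')[220:360,220:330]
cv2.imwrite('pics/c8.png',cv2.hconcat([cv2.resize(a,(400,500),interpolation=2),cv2.resize(b,(393,500),interpolation=2)]))
s=read_state();print(s['force'],s['eef_pos'],s['tool_rot'])
```

```text
[-2.8125945  -2.33688585 15.03714335] [451.64405022 230.0657213  118.43218281] [-3.14132874e+00 -1.93643281e-03 -8.35004764e-04]
```

View pics/c8.png

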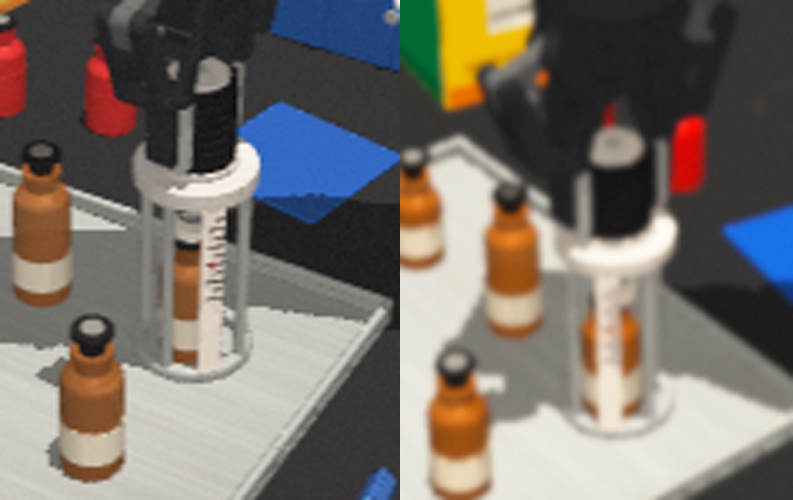

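Both views show the ring flat on the tray floor around the vial with the foot on the stopper, and the force confirms contact. On to the next vial, F.

Call:
{"method": "send_rows", "body": {"series": [{"ax": 0,"ay": 0,"az": 0,"dx": 0,"dy": 0,"dz": -2,"hand": 1},{"ax": 0,"ay": 0,"az": 0,"dx": 0,"dy": 0,"dz": -5.5,"hand": 1},{"ax": 0,"ay": 0,"az": 0,"dx": 0,"dy": 0,"dz": -9,"hand": 1},{"ax": 0,"ay": 0,"az": 0,"dx": 0,"dy": 0,"dz": -12.1,"hand": 1},{"ax": 0,"ay": 0,"az": 0,"dx": 0,"dy": 0,"dz": -12.1,"hand": 1},{"ax": 0,"ay": 0,"az": 0,"dx": -0.2,"dy": -3,"dz": -12.1,"hand": 1},{"ax": 0,"ay": 0,"az": 0,"dx": -0.4,"dy": -6.5,"dz": -12.1,"hand": 1},{"ax": 0,"ay": 0,"az": 0,"dx": -0.6,"dy": -9.5,"dz": -12.1,"hand": 1},{"ax": 0,"ay": 0,"az": 0,"dx": -0.6,"dy": -9.5,"dz": -12.1,"hand": 1},{"ax": 0,"ay": 0,"az": 0,"dx": -0.6,"dy": -9.5,"dz": -12.1,"hand": 1}]}}

```text
clock: 8.95
eef_pos: [444.1, 325.3, 236.2]
tool_rot: [3.14, 0.002, 0.001]
force: [-0.4, -1.4, -3.5]
width: 36.7
gripper_force: 61.3
```

Run:
```python
from h import *
d=snap('wrist','w9.png'); rel((445,325,116.5),0)
# black stopper blobs next to amber: print dark round blobs w/ grey top in upper area
m=amber(d)
for s,cc,mm in blobs(cv2.morphologyEx(m.astype(np.uint8),cv2.MORPH_OPEN,np.ones((3,3))),150): print(s,cc.round())
```

```text
rel cm [ 0.06 -0.11 11.98] rot [ 0.002  0.001 -0.   ] at [444.6 324.1 236.3] [ 3.139e+00  1.000e-03 -0.000e+00] 9.0
[284   0  35  20 552] [301.   8.]
[397   0  35  14 341] [413.   5.]
[401  86  35  37 810] [416. 105.]
[293  92  33  35 479] [309. 110.]
[398 189  35  34 634] [412. 202.]
```

View pics/w9.png

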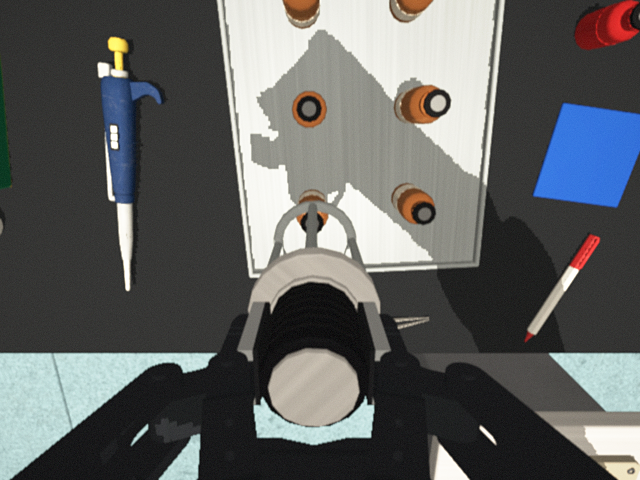

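The tool is over F. E's stopper is at (309,108), C's at (437,103) and D's at (424,213). I lower on F and compute the positions of the others.

Call:
{"method": "send_rows", "body": {"series": [{"ax": 0,"ay": 0,"az": 0,"dx": 0,"dy": 0,"dz": 2,"hand": 1},{"ax": 0,"ay": 0,"az": 0,"dx": 0,"dy": 0,"dz": 5,"hand": 1},{"ax": 0,"ay": 0,"az": 0,"dx": 0,"dy": 0,"dz": 7.5,"hand": 1},{"ax": 0,"ay": 0,"az": 0,"dx": 0,"dy": 0,"dz": 9.5,"hand": 1},{"ax": 0,"ay": 0,"az": 0,"dx": 0,"dy": 0,"dz": 11,"hand": 1},{"ax": 0,"ay": 0,"az": 0,"dx": 0,"dy": 0,"dz": 11.7,"hand": 1},{"ax": 0,"ay": 0,"az": 0,"dx": 0,"dy": 0,"dz": 12.1,"hand": 1},{"ax": 0,"ay": 0,"az": 0,"dx": 0,"dy": 0,"dz": 12.1,"hand": 1},{"ax": 0,"ay": 0,"az": 0,"dx": 0,"dy": 0,"dz": 12.1,"hand": 1},{"ax": 0,"ay": 0,"az": 0,"dx": 0,"dy": 0,"dz": 12.1,"hand": 1}]}}

```text
clock: 10.0
eef_pos: [445.5, 323.5, 118.6]
tool_rot: [3.14, -0.001, -0.002]
force: [-2.2, -4.2, 15.0]
width: 36.6
gripper_force: 63.1
```

Run:
```python
from h import *
import pickle
s=read_state();print(s['force'],s['eef_pos'],s['tool_rot'])
d=get_image('wrist')
# use w9 geometry: camera offset constant (pure translation) ; eef then (444.6,324.1,236.3)
d['t']=-np.array(d['R'])@(-np.array(d['R']).T@np.ravel(d['t'])+np.array([444.6,324.1,236.3])-s['eef_pos'])
for k,p,z in [('E',(309,108),69.5),('C',(437,103),90),('D',(424,213),72)]: print(k,ray(d,*p,z)[:2].round(1))
rel((535,329,118),0)
```

```text
[-2.20597238 -4.19096363 15.01190201] [445.49795966 323.4890214  118.56124954] [ 3.13999187e+00 -8.72940610e-04 -2.04069566e-03]
E [535.  328.1]
C [537.8 235. ]
D [451.4 231.4]
rel cm [ 8.95 -0.57  0.06] rot [ 0.002 -0.001 -0.002] at [445.5 323.5 118.6] [ 3.14e+00 -1.00e-03 -2.00e-03] 10.05
```

Call:
{"method": "send_rows", "body": {"series": [{"ax": 0,"ay": 0,"az": 0,"dx": 0,"dy": 0,"dz": -2,"hand": 1},{"ax": 0,"ay": 0,"az": 0,"dx": 0,"dy": 0,"dz": -5.5,"hand": 1},{"ax": 0,"ay": 0,"az": 0,"dx": 0,"dy": 0,"dz": -9,"hand": 1},{"ax": 0,"ay": 0,"az": 0,"dx": 0,"dy": 0,"dz": -12.1,"hand": 1},{"ax": 0,"ay": 0,"az": 0,"dx": 0.5,"dy": 0,"dz": -12.1,"hand": 1},{"ax": 0,"ay": 0,"az": 0,"dx": 3.5,"dy": -0.2,"dz": -12.1,"hand": 1},{"ax": 0,"ay": 0,"az": 0,"dx": 6.5,"dy": -0.4,"dz": -12.1,"hand": 1},{"ax": 0,"ay": 0,"az": 0,"dx": 8.95,"dy": -0.45,"dz": -12.1,"hand": 1},{"ax": 0,"ay": 0,"az": 0,"dx": 8.95,"dy": -0.45,"dz": -12.1,"hand": 1},{"ax": 0,"ay": 0,"az": 0,"dx": 8.95,"dy": -0.45,"dz": -12.1,"hand": 1}]}}

```text
clock: 11.05
eef_pos: [534.1, 328.5, 235.8]
tool_rot: [3.14, 0.002, -0.002]
force: [-0.2, -0.0, -3.0]
width: 37.0
gripper_force: 61.4
```

Call:
{"method": "send_rows", "body": {"series": [{"ax": 0,"ay": 0,"az": 0,"dx": 0,"dy": 0,"dz": 2,"hand": 1},{"ax": 0,"ay": 0,"az": 0,"dx": 0,"dy": 0,"dz": 5,"hand": 1},{"ax": 0,"ay": 0,"az": 0,"dx": 0,"dy": 0,"dz": 7.5,"hand": 1},{"ax": 0,"ay": 0,"az": 0,"dx": 0,"dy": 0,"dz": 9.5,"hand": 1},{"ax": 0,"ay": 0,"az": 0,"dx": 0,"dy": 0,"dz": 11,"hand": 1},{"ax": 0,"ay": 0,"az": 0,"dx": 0,"dy": 0,"dz": 11.7,"hand": 1},{"ax": 0,"ay": 0,"az": 0,"dx": 0,"dy": 0,"dz": 12.1,"hand": 1},{"ax": 0,"ay": 0,"az": 0,"dx": 0,"dy": 0,"dz": 12.1,"hand": 1},{"ax": 0,"ay": 0,"az": 0,"dx": 0,"dy": 0,"dz": 12.1,"hand": 1},{"ax": 0,"ay": 0,"az": 0,"dx": 0,"dy": 0,"dz": 12.1,"hand": 1}]}}

```text
clock: 12.05
eef_pos: [534.3, 330.0, 118.6]
tool_rot: [-3.141, -0.001, -0.0]
force: [-2.5, -1.3, 7.4]
width: 36.7
gripper_force: 62.3
```

```bash
cat >> h.py <<'E'
def vialcheck():
    for n,roi in [('scene',(120,240,350,400)),('side',(150,285,400,440))]:
        d=get_image(n); m=amber(d); m2=np.zeros_like(m); x0,y0,x1,y1=roi; m2[y0:y1,x0:x1]=m[y0:y1,x0:x1]
        m2=cv2.morphologyEx(m2.astype(np.uint8),cv2.MORPH_CLOSE,np.ones((15,1),np.uint8))
        c=-np.array(d['R']).T@np.ravel(d['t']); o=[]
        for s,cc,mm in blobs(m2,120):
            x,y,w,hh,a=s; p=ray(d,x+w/2,y+hh,3); r=(p-c)[:2]; r/=np.linalg.norm(r); q=p[:2]+15*r
            o.append(tuple(map(int,q.round()))+(int(hh),))
        print(n,o)
E
python3 - <<'E'
from h import *
vialcheck(); rel((618,336,118),0)
d=get_image('wrist')
for k,p in dict(B=(618,335.5),A=(621,244),C=(537.5,235)).items():
    print(k,'pred base',proj(d,(*p,3)).round(),'top',proj(d,(*p,70)).round())
for s,cc,mm in blobs(amber(d),100): print(s,cc.round())
E
```

```text
scene [(621, 243, 28), (618, 338, 38), (536, 237, 38), (452, 231, 31), (535, 325, 25), (447, 327, 32)]
side [(537, 235, 43), (619, 337, 44), (449, 230, 37), (540, 334, 31), (444, 326, 38)]
rel cm [ 8.37 -0.6   0.06] rot [-0.    -0.001 -0.   ] at [534.3 330.  118.6] [-3.141e+00 -1.000e-03 -0.000e+00] 12.15
B pred base [307. 117.] top [304. 117.]
A pred base [447. 112.] top [493. 110.]
C pred base [446. 234.] top [486. 270.]
[ 436   84   50   54 1556] [456. 110.]
[ 276   90   56   60 1133] [306. 119.]
[426 217  27  28 100] [434. 226.]
[ 437  227   70   64 2463] [468. 254.]
[318 231  19  20 234] [325. 241.]
[293 233  13  18 140] [300. 242.]
[420 324  33  22 162] [432. 331.]
[430 344  46  29 782] [449. 357.]
```

Call:
{"method": "send_rows", "body": {"series": [{"ax": 0,"ay": 0,"az": 0,"dx": 0,"dy": 0,"dz": -2,"hand": 1},{"ax": 0,"ay": 0,"az": 0,"dx": 0,"dy": 0,"dz": -5.5,"hand": 1},{"ax": 0,"ay": 0,"az": 0,"dx": 0,"dy": 0,"dz": -9,"hand": 1},{"ax": 0,"ay": 0,"az": 0,"dx": 0,"dy": 0,"dz": -12.1,"hand": 1},{"ax": 0,"ay": 0,"az": 0,"dx": 0.5,"dy": 0,"dz": -12.1,"hand": 1},{"ax": 0,"ay": 0,"az": 0,"dx": 3.5,"dy": -0.2,"dz": -12.1,"hand": 1},{"ax": 0,"ay": 0,"az": 0,"dx": 6.5,"dy": -0.5,"dz": -12.1,"hand": 1},{"ax": 0,"ay": 0,"az": 0,"dx": 8.4,"dy": -0.6,"dz": -12.1,"hand": 1},{"ax": 0,"ay": 0,"az": 0,"dx": 8.4,"dy": -0.6,"dz": -12.1,"hand": 1},{"ax": 0,"ay": 0,"az": 0,"dx": 8.4,"dy": -0.6,"dz": -12.1,"hand": 1}]}}

```text
clock: 13.2
eef_pos: [617.9, 335.4, 236.2]
tool_rot: [3.141, 0.002, -0.001]
force: [-0.2, 0.4, -2.4]
width: 36.9
gripper_force: 61.4
```

Call:
{"method": "send_rows", "body": {"series": [{"ax": 0,"ay": 0,"az": 0,"dx": 0,"dy": 0,"dz": 2,"hand": 1},{"ax": 0,"ay": 0,"az": 0,"dx": 0,"dy": 0,"dz": 5,"hand": 1},{"ax": 0,"ay": 0,"az": 0,"dx": 0,"dy": 0,"dz": 7.5,"hand": 1},{"ax": 0,"ay": 0,"az": 0,"dx": 0,"dy": 0,"dz": 9.5,"hand": 1},{"ax": 0,"ay": 0,"az": 0,"dx": 0,"dy": 0,"dz": 11,"hand": 1},{"ax": 0,"ay": 0,"az": 0,"dx": 0,"dy": 0,"dz": 11.7,"hand": 1},{"ax": 0,"ay": 0,"az": 0,"dx": 0,"dy": 0,"dz": 12.15,"hand": 1},{"ax": 0,"ay": 0,"az": 0,"dx": 0,"dy": 0,"dz": 12.15,"hand": 1},{"ax": 0,"ay": 0,"az": 0,"dx": 0,"dy": 0,"dz": 12.15,"hand": 1},{"ax": 0,"ay": 0,"az": 0,"dx": 0,"dy": 0,"dz": 12.15,"hand": 1}]}}

```text
clock: 14.2
eef_pos: [618.8, 336.6, 118.6]
tool_rot: [-3.14, -0.002, 0.0]
force: [-2.2, -0.8, 8.9]
width: 37.0
gripper_force: 62.6
```

Run:
```python
from h import *
vialcheck(); rel((621,244,118),0)
```

```text
scene [(619, 247, 29), (539, 235, 37), (620, 335, 34), (535, 330, 27), (452, 231, 31), (447, 327, 32)]
side [(540, 334, 77), (537, 235, 43), (627, 343, 40), (449, 230, 37), (444, 326, 38)]
rel cm [0.22 9.26 0.04] rot [-0.002 -0.002  0.   ] at [618.7 336.6 118.5] [-3.14e+00 -2.00e-03  0.00e+00] 14.3
```

Call:
{"method": "send_rows", "body": {"series": [{"ax": 0,"ay": 0,"az": 0,"dx": 0,"dy": 0,"dz": -2,"hand": 1},{"ax": 0,"ay": 0,"az": 0,"dx": 0,"dy": 0,"dz": -5.5,"hand": 1},{"ax": 0,"ay": 0,"az": 0,"dx": 0,"dy": 0,"dz": -9,"hand": 1},{"ax": 0,"ay": 0,"az": 0,"dx": 0,"dy": 0,"dz": -12.1,"hand": 1},{"ax": 0,"ay": 0,"az": 0,"dx": 0,"dy": 0.5,"dz": -12.1,"hand": 1},{"ax": 0,"ay": 0,"az": 0,"dx": 0.1,"dy": 3.5,"dz": -12.1,"hand": 1},{"ax": 0,"ay": 0,"az": 0,"dx": 0.2,"dy": 7,"dz": -12.1,"hand": 1},{"ax": 0,"ay": 0,"az": 0,"dx": 0.2,"dy": 9.2,"dz": -12.1,"hand": 1},{"ax": 0,"ay": 0,"az": 0,"dx": 0.2,"dy": 9.2,"dz": -12.1,"hand": 1},{"ax": 0,"ay": 0,"az": 0,"dx": 0.2,"dy": 9.2,"dz": -12.1,"hand": 1}]}}

```text
clock: 15.3
eef_pos: [620.0, 243.0, 236.1]
tool_rot: [3.141, 0.001, -0.001]
force: [-0.2, 0.9, -3.2]
width: 36.5
gripper_force: 61.7
```

Call:
{"method": "send_rows", "body": {"series": [{"ax": 0,"ay": 0,"az": 0,"dx": 0,"dy": 0,"dz": 2,"hand": 1},{"ax": 0,"ay": 0,"az": 0,"dx": 0,"dy": 0,"dz": 5,"hand": 1},{"ax": 0,"ay": 0,"az": 0,"dx": 0,"dy": 0,"dz": 7.5,"hand": 1},{"ax": 0,"ay": 0,"az": 0,"dx": 0,"dy": 0,"dz": 9.5,"hand": 1},{"ax": 0,"ay": 0,"az": 0,"dx": 0,"dy": 0,"dz": 11,"hand": 1},{"ax": 0,"ay": 0,"az": 0,"dx": 0,"dy": 0,"dz": 11.7,"hand": 1},{"ax": 0,"ay": 0,"az": 0,"dx": 0,"dy": 0,"dz": 12.15,"hand": 1},{"ax": 0,"ay": 0,"az": 0,"dx": 0,"dy": 0,"dz": 12.15,"hand": 1},{"ax": 0,"ay": 0,"az": 0,"dx": 0,"dy": 0,"dz": 12.15,"hand": 1},{"ax": 0,"ay": 0,"az": 0,"dx": 0,"dy": 0,"dz": 12.15,"hand": 1}]}}

```text
clock: 16.3
eef_pos: [620.1, 245.4, 118.6]
tool_rot: [-3.14, -0.001, 0.001]
force: [-5.3, -0.6, 13.6]
width: 36.9
gripper_force: 63.6
```

Run:
```python
from h import *
vialcheck(); rel((537.5,235,118),0)
```

```text
scene [(539, 235, 37), (619, 339, 35), (535, 330, 27), (451, 230, 31), (447, 327, 32)]
side [(626, 248, 29), (537, 235, 43), (619, 337, 41), (449, 230, 37), (534, 329, 32), (444, 326, 38)]
rel cm [-8.26  1.03  0.05] rot [-0.002 -0.001  0.001] at [620.1 245.4 118.6] [-3.14e+00 -1.00e-03  1.00e-03] 16.4
```

Call:
{"method": "send_rows", "body": {"series": [{"ax": 0,"ay": 0,"az": 0,"dx": 0,"dy": 0,"dz": -2,"hand": 1},{"ax": 0,"ay": 0,"az": 0,"dx": 0,"dy": 0,"dz": -5.5,"hand": 1},{"ax": 0,"ay": 0,"az": 0,"dx": 0,"dy": 0,"dz": -9,"hand": 1},{"ax": 0,"ay": 0,"az": 0,"dx": 0,"dy": 0,"dz": -12.1,"hand": 1},{"ax": 0,"ay": 0,"az": 0,"dx": -0.5,"dy": 0,"dz": -12.1,"hand": 1},{"ax": 0,"ay": 0,"az": 0,"dx": -3.5,"dy": 0.4,"dz": -12.1,"hand": 1},{"ax": 0,"ay": 0,"az": 0,"dx": -6.5,"dy": 0.8,"dz": -12.1,"hand": 1},{"ax": 0,"ay": 0,"az": 0,"dx": -8.3,"dy": 0.95,"dz": -12.1,"hand": 1},{"ax": 0,"ay": 0,"az": 0,"dx": -8.3,"dy": 0.95,"dz": -12.1,"hand": 1},{"ax": 0,"ay": 0,"az": 0,"dx": -8.3,"dy": 0.95,"dz": -12.1,"hand": 1}]}}

```text
clock: 17.4
eef_pos: [537.6, 234.5, 236.3]
tool_rot: [-3.141, -0.001, 0.0]
force: [0.1, 0.6, -3.2]
width: 36.8
gripper_force: 61.8
```

Call:
{"method": "send_rows", "body": {"series": [{"ax": 0,"ay": 0,"az": 0,"dx": 0,"dy": 0,"dz": 2,"hand": 1},{"ax": 0,"ay": 0,"az": 0,"dx": 0,"dy": 0,"dz": 5,"hand": 1},{"ax": 0,"ay": 0,"az": 0,"dx": 0,"dy": 0,"dz": 7.5,"hand": 1},{"ax": 0,"ay": 0,"az": 0,"dx": 0,"dy": 0,"dz": 9.5,"hand": 1},{"ax": 0,"ay": 0,"az": 0,"dx": 0,"dy": 0,"dz": 11,"hand": 1},{"ax": 0,"ay": 0,"az": 0,"dx": 0,"dy": 0,"dz": 11.7,"hand": 1},{"ax": 0,"ay": 0,"az": 0,"dx": 0,"dy": 0,"dz": 12.15,"hand": 1},{"ax": 0,"ay": 0,"az": 0,"dx": 0,"dy": 0,"dz": 12.15,"hand": 1},{"ax": 0,"ay": 0,"az": 0,"dx": 0,"dy": 0,"dz": 12.15,"hand": 1},{"ax": 0,"ay": 0,"az": 0,"dx": 0,"dy": 0,"dz": 12.15,"hand": 1}]}}

```text
clock: 18.4
eef_pos: [539.3, 234.3, 118.5]
tool_rot: [-3.141, -0.003, -0.001]
force: [-5.8, -3.6, 24.3]
width: 37.1
gripper_force: 64.6
```

Run:
```python
from h import *
vialcheck(); rel((489,54,118),0)
```

```text
scene [(619, 247, 26), (619, 339, 35), (537, 228, 33), (535, 330, 27), (451, 230, 31), (447, 327, 32)]
side [(540, 334, 75), (541, 238, 39), (619, 337, 41), (449, 230, 37), (444, 326, 38)]
rel cm [-5.01 18.03  0.02] rot [-0.    -0.003 -0.001] at [539.3 234.3 118.4] [-3.141e+00 -3.000e-03 -1.000e-03] 18.5
```

Call:
{"method": "send_rows", "body": {"series": [{"ax": 0,"ay": 0,"az": 0,"dx": 0,"dy": 0,"dz": -2,"hand": 1},{"ax": 0,"ay": 0,"az": 0,"dx": 0,"dy": 0,"dz": -5.5,"hand": 1},{"ax": 0,"ay": 0,"az": 0,"dx": 0,"dy": 0,"dz": -9,"hand": 1},{"ax": 0,"ay": 0,"az": 0,"dx": 0,"dy": 0,"dz": -12.1,"hand": 1},{"ax": 0,"ay": 0,"az": 0,"dx": -0.5,"dy": 1.5,"dz": -12.1,"hand": 1},{"ax": 0,"ay": 0,"az": 0,"dx": -1.5,"dy": 5.5,"dz": -12.1,"hand": 1},{"ax": 0,"ay": 0,"az": 0,"dx": -2.5,"dy": 10,"dz": -12.1,"hand": 1},{"ax": 0,"ay": 0,"az": 0,"dx": -4,"dy": 14.5,"dz": -12.1,"hand": 1},{"ax": 0,"ay": 0,"az": 0,"dx": -4.9,"dy": 17.5,"dz": -12.1,"hand": 1},{"ax": 0,"ay": 0,"az": 0,"dx": -4.9,"dy": 18,"dz": -12.1,"hand": 1}]}}

```text
clock: 19.5
eef_pos: [486.3, 48.2, 235.0]
tool_rot: [3.138, 0.003, -0.008]
force: [0.1, -0.5, -3.4]
width: 36.9
gripper_force: 62.0
```

Call:
{"method": "send_rows", "body": {"series": [{"ax": 0,"ay": 0,"az": 0,"dx": 0,"dy": 0,"dz": 0,"hand": 1},{"ax": 0,"ay": 0,"az": 0,"dx": 0,"dy": 0,"dz": 2,"hand": 1},{"ax": 0,"ay": 0,"az": 0,"dx": 0,"dy": 0,"dz": 5,"hand": 1},{"ax": 0,"ay": 0,"az": 0,"dx": 0,"dy": 0,"dz": 8,"hand": 1},{"ax": 0,"ay": 0,"az": 0,"dx": 0,"dy": 0,"dz": 10,"hand": 1},{"ax": 0,"ay": 0,"az": 0,"dx": 0,"dy": 0,"dz": 11.2,"hand": 1},{"ax": 0,"ay": 0,"az": 0,"dx": 0,"dy": 0,"dz": 11.8,"hand": 1},{"ax": 0,"ay": 0,"az": 0,"dx": 0,"dy": 0,"dz": 11.9,"hand": 1},{"ax": 0,"ay": 0,"az": 0,"dx": 0,"dy": 0,"dz": 11.9,"hand": 1}]}}

```text
clock: 20.4
eef_pos: [488.5, 55.4, 118.5]
tool_rot: [-3.141, -0.0, 0.001]
force: [-3.7, 0.3, 9.2]
width: 36.9
gripper_force: 63.3
```

Run:
```python
from h import *
vialcheck(); rel((490,54,118.6),0)
```

```text
scene [(623, 246, 25), (619, 339, 35), (433, 290, 76), (535, 330, 27), (451, 230, 31)]
side [(540, 334, 75), (537, 235, 40), (619, 337, 41), (422, 281, 61)]
rel cm [ 0.15  0.14 -0.01] rot [-0.001 -0.001  0.001] at [488.5  55.4 118.5] [-3.141e+00 -1.000e-03  1.000e-03] 20.5
```

One vial (F) appears to have been knocked. I release the tool, rise and look.

Call:
{"method": "send_rows", "body": {"series": [{"ax": 0,"ay": 0,"az": 0,"dx": 0,"dy": 0,"dz": -0.1,"hand": 0},{"ax": 0,"ay": 0,"az": 0,"dx": 0,"dy": 0,"dz": -0.1,"hand": 0},{"ax": 0,"ay": 0,"az": 0,"dx": 0,"dy": 0,"dz": -0.1,"hand": 0},{"ax": 0,"ay": 0,"az": 0,"dx": 0,"dy": 0,"dz": -0.1,"hand": 0},{"ax": 0,"ay": 0,"az": 0,"dx": 0,"dy": 0,"dz": -0.1,"hand": 0},{"ax": 0,"ay": 0,"az": 0,"dx": 0,"dy": 0,"dz": -2,"hand": 0},{"ax": 0,"ay": 0,"az": 0,"dx": 0,"dy": 0,"dz": -6,"hand": 0},{"ax": 0,"ay": 0,"az": 0,"dx": 0,"dy": 0,"dz": -10,"hand": 0},{"ax": 0,"ay": 0,"az": 0,"dx": 0,"dy": 0,"dz": -14,"hand": 0},{"ax": 0,"ay": 0,"az": 0,"dx": 0,"dy": 0,"dz": -18,"hand": 0}]}}

```text
clock: 21.5
eef_pos: [488.1, 54.2, 298.7]
tool_rot: [-3.142, 0.0, -0.0]
force: [0.6, 0.5, -0.3]
width: 85.6
gripper_force: 0.0
```

Call:
{"method": "send_rows", "body": {"series": [{"ax": 0,"ay": 0,"az": 0,"dx": 0,"dy": -4,"dz": -1,"hand": 0},{"ax": 0,"ay": 0,"az": 0,"dx": 0,"dy": -8,"dz": -2,"hand": 0},{"ax": 0,"ay": 0,"az": 0,"dx": 0,"dy": -12,"dz": -2,"hand": 0},{"ax": 0,"ay": 0,"az": 0,"dx": 0,"dy": -16,"dz": -2,"hand": 0},{"ax": 0,"ay": 0,"az": 0,"dx": 0,"dy": -20,"dz": -2,"hand": 0},{"ax": 0,"ay": 0,"az": 0,"dx": 0,"dy": -22,"dz": -2,"hand": 0},{"ax": 0,"ay": 0,"az": 0,"dx": 0,"dy": -22,"dz": -2,"hand": 0},{"ax": 0,"ay": 0,"az": 0,"dx": 0,"dy": -22,"dz": -2,"hand": 0}]}}

```text
clock: 22.3
eef_pos: [488.3, 273.7, 316.6]
tool_rot: [3.14, 0.001, 0.0]
force: [-0.3, -0.1, 1.1]
width: 85.1
gripper_force: 0.0
```

Run:
```python
from h import *
d=snap('wrist','w10.png'); vialcheck(); rel((490,54,300),0)
snap('side','s10.png')
a=cv2.imread('pics/w10.png')[0:340,:];b=cv2.imread('pics/s10.png')[180:440,150:450]
cv2.imwrite('pics/c10.png',cv2.vconcat([cv2.copyMakeBorder(a,0,0,0,0,0),cv2.copyMakeBorder(b,0,0,0,340,0)]))
```

```text
scene [(619, 247, 26), (618, 338, 35), (433, 290, 76), (535, 330, 27), (452, 231, 31)]
side [(540, 334, 75), (537, 235, 41), (619, 337, 41), (422, 281, 61)]
rel cm [ 0.17 21.84  1.72] rot [ 0.001 -0.    -0.003] at [488.9 272.4 317. ] [ 3.14e+00 -0.00e+00 -3.00e-03] 22.45
```

View pics/c10.png

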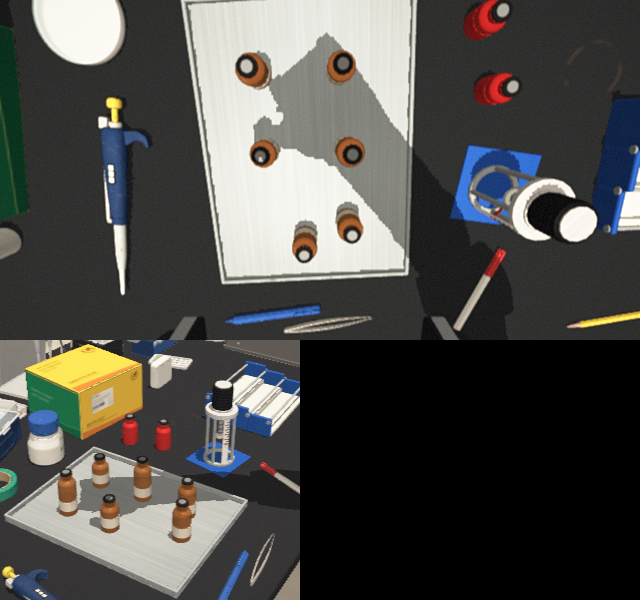

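All six vials stand upright in the tray. F has slid to the one at (305,254), next to D at (352,236). The others are at (246,66), (342,65), (261,156) and (350,155), and the closer stands on its mat.

Run:
```python
from h import *
d=get_image('wrist')
for k,p,z in [('A',(342,65),62),('B',(246,66),82),('C',(350,155),82),('D',(352,236),72),('E',(261,156),62),('F',(305,254),72)]:
    q=ray(d,*p,z); print(k,q[:2].round(1), 'base px pred',proj(d,(*q[:2],3)).round())
rel((537,235,240),0)
```

```text
A [620.2 245.4] base px pred [338.  72.]
B [617.2 335.1] base px pred [258.  75.]
C [537.  237.1] base px pred [344. 149.]
D [449.9 231.5] base px pred [347. 220.]
E [534.3 327.9] base px pred [268. 151.]
F [429.1 282.9] base px pred [306. 235.]
rel cm [4.82 3.77 7.72] rot [ 0.001 -0.    -0.002] at [488.9 272.8 317.2] [ 3.141e+00 -0.000e+00 -2.000e-03] 22.55
```

Call:
{"method": "send_rows", "body": {"series": [{"ax": 0,"ay": 0,"az": 0,"dx": 1.6,"dy": 1.2,"dz": 3,"hand": 0.2},{"ax": 0,"ay": 0,"az": 0,"dx": 3.2,"dy": 2.4,"dz": 6,"hand": 0.2},{"ax": 0,"ay": 0,"az": 0,"dx": 4.8,"dy": 3.6,"dz": 9,"hand": 0.2},{"ax": 0,"ay": 0,"az": 0,"dx": 4.8,"dy": 3.6,"dz": 12,"hand": 0.2},{"ax": 0,"ay": 0,"az": 0,"dx": 4.8,"dy": 3.6,"dz": 15,"hand": 0.2},{"ax": 0,"ay": 0,"az": 0,"dx": 4.8,"dy": 3.6,"dz": 18,"hand": 0.2},{"ax": 0,"ay": 0,"az": 0,"dx": 4.8,"dy": 3.6,"dz": 20,"hand": 0.2},{"ax": 0,"ay": 0,"az": 0,"dx": 4.8,"dy": 3.6,"dz": 20,"hand": 0.2},{"ax": 0,"ay": 0,"az": 0,"dx": 4.8,"dy": 3.6,"dz": 20,"hand": 0.2}]}}

```text
clock: 23.45
eef_pos: [536.9, 237.9, 117.4]
tool_rot: [3.142, -0.0, -0.001]
force: [0.8, -0.4, -1.1]
width: 68.3
gripper_force: 0.0
```

Run:
```python
from h import *
d=snap('wrist','w11.png'); rel((537,237,18),0)
for s,cc,mm in blobs(amber(d),300): print(s,cc.round())
for k,z in (('base',3),('sh',61),('top',82)): print(k,proj(d,(537,237,z)).round())
print(read_state()['width'])
```

```text
rel cm [-0.05  0.14 10.02] rot [-0.001 -0.002 -0.001] at [537.4 238.3 118.2] [-3.141e+00 -2.000e-03 -1.000e-03] 23.5
[ 274   88   53   55 1099] [302. 115.]
[ 100   96   72   59 2689] [140. 124.]
[ 294  231   50   54 1695] [318. 255.]
[ 147  237   49   47 1325] [174. 256.]
[ 302  348   42   51 1635] [322. 372.]
[ 227  375   44   56 1721] [249. 400.]
base [316. 239.]
sh [316. 270.]
top [317. 285.]
68.54008771361032
```

Call:
{"method": "send_rows", "body": {"series": [{"ax": 0,"ay": 0,"az": 0,"dx": 0,"dy": 0.1,"dz": 3,"hand": 0.2},{"ax": 0,"ay": 0,"az": 0,"dx": 0,"dy": 0.1,"dz": 6,"hand": 0.2},{"ax": 0,"ay": 0,"az": 0,"dx": 0,"dy": 0.1,"dz": 8.5,"hand": 0.2},{"ax": 0,"ay": 0,"az": 0,"dx": 0,"dy": 0.1,"dz": 10,"hand": 0.2},{"ax": 0,"ay": 0,"az": 0,"dx": 0,"dy": 0.1,"dz": 10,"hand": 0.2},{"ax": 0,"ay": 0,"az": 0,"dx": 0,"dy": 0.1,"dz": 10,"hand": 0.2},{"ax": 0,"ay": 0,"az": 0,"dx": 0,"dy": 0.1,"dz": 10,"hand": 1},{"ax": 0,"ay": 0,"az": 0,"dx": 0,"dy": 0.1,"dz": 10,"hand": 1},{"ax": 0,"ay": 0,"az": 0,"dx": 0,"dy": 0.1,"dz": 10,"hand": 1},{"ax": 0,"ay": 0,"az": 0,"dx": 0,"dy": 0.1,"dz": 10,"hand": 1}]}}

```text
clock: 24.5
eef_pos: [537.3, 237.6, 18.3]
tool_rot: [-3.141, -0.002, -0.0]
force: [-1.4, -0.4, 5.2]
width: 29.0
gripper_force: 58.8
```

Call:
{"method": "send_rows", "body": {"series": [{"ax": 0,"ay": 0,"az": 0,"dx": 0,"dy": 0,"dz": 0,"hand": 1},{"ax": 0,"ay": 0,"az": 0,"dx": 0,"dy": 0,"dz": 0,"hand": 1}]}}

```text
clock: 24.7
eef_pos: [537.2, 237.6, 18.3]
tool_rot: [-3.141, -0.002, -0.0]
force: [-0.7, -0.5, 6.1]
width: 28.9
gripper_force: 58.8
```

Call:
{"method": "send_rows", "body": {"series": [{"ax": 0,"ay": 0,"az": 0,"dx": 0,"dy": 0,"dz": -2,"hand": 1},{"ax": 0,"ay": 0,"az": 0,"dx": 0,"dy": 0,"dz": -6,"hand": 1},{"ax": 0,"ay": 0,"az": 0,"dx": 0,"dy": 0,"dz": -10,"hand": 1},{"ax": 0,"ay": 0,"az": 0,"dx": 0,"dy": 0,"dz": -14,"hand": 1},{"ax": 0,"ay": 0,"az": 0,"dx": 0,"dy": 0,"dz": -18,"hand": 1},{"ax": 0,"ay": 0,"az": 0,"dx": 0,"dy": 0,"dz": -22,"hand": 1},{"ax": 0,"ay": 0,"az": 0,"dx": -0.4,"dy": 3,"dz": -22,"hand": 1},{"ax": 0,"ay": 0,"az": 0,"dx": -1,"dy": 7,"dz": -22,"hand": 1},{"ax": 0,"ay": 0,"az": 0,"dx": -1.6,"dy": 11,"dz": -22,"hand": 1},{"ax": 0,"ay": 0,"az": 0,"dx": -2.2,"dy": 15,"dz": -22,"hand": 1}]}}

```text
clock: 25.7
eef_pos: [513.9, 85.8, 237.5]
tool_rot: [3.141, -0.001, 0.0]
force: [0.5, -1.1, -1.7]
width: 28.9
gripper_force: 59.2
```

Call:
{"method": "send_rows", "body": {"series": [{"ax": 0,"ay": 0,"az": 0,"dx": -0.5,"dy": 4,"dz": 0,"hand": 1},{"ax": 0,"ay": 0,"az": 0,"dx": -1,"dy": 8,"dz": 0,"hand": 1},{"ax": 0,"ay": 0,"az": 0,"dx": -1.5,"dy": 12,"dz": 0,"hand": 1},{"ax": 0,"ay": 0,"az": 0,"dx": -2,"dy": 16,"dz": 0,"hand": 1},{"ax": 0,"ay": 0,"az": 0,"dx": -2.7,"dy": 20,"dz": 0,"hand": 1},{"ax": 0,"ay": 0,"az": 0,"dx": -3.4,"dy": 24,"dz": 0,"hand": 1},{"ax": 0,"ay": 0,"az": 0,"dx": -3.9,"dy": 28,"dz": 0,"hand": 1},{"ax": 0,"ay": 0,"az": 0,"dx": -4,"dy": 30.3,"dz": 0,"hand": 1},{"ax": 0,"ay": 0,"az": 0,"dx": -4,"dy": 30.3,"dz": 0,"hand": 1},{"ax": 0,"ay": 0,"az": 0,"dx": -4,"dy": 30.3,"dz": 0,"hand": 1}]}}

```text
clock: 26.7
eef_pos: [474.1, -215.5, 237.1]
tool_rot: [-3.141, -0.0, -0.001]
force: [0.3, 0.2, -1.2]
width: 28.8
gripper_force: 59.3
```

Run:
```python
from h import *
d=snap('wrist','w12.png'); rel((475.4,-215.6,130),0)
c=np.array([520,-174.]);xd=np.array([.9994,.034]);yd=np.array([-.034,.9994])
im=cv2.imread('pics/w12.png')
for a,z in [(-69,32),(-23,37),(23,47),(69,52)]:
    for b in (-98,98): 
        q=c+a*xd+b*yd; p=proj(d,(*q,z)); print(a,b,p.round()); cv2.circle(im,tuple(int(v) for v in p),3,(0,0,255),1)
for a,z in [(-46,8),(0,18),(46,28)]:
    for b in (-93,93):
        q=c+a*xd+b*yd; p=proj(d,(*q,z)); cv2.circle(im,tuple(int(v) for v in p),3,(0,255,0),1)
q=c-46*xd-40*yd;p=proj(d,(*q,8)); cv2.circle(im,tuple(int(v) for v in p),4,(255,0,255),1)
cv2.imwrite('pics/c12.png',im[:440])
```

```text
rel cm [ 0.1   0.12 10.71] rot [-0.001 -0.     0.001] at [ 474.4 -214.5  237.1] [-3.141e+00 -0.000e+00  1.000e-03] 26.75
-69 -98 [375. 229.]
-69 98 [174. 236.]
-23 -98 [377. 183.]
-23 98 [165. 190.]
23 -98 [380. 131.]
23 98 [152. 139.]
69 -98 [382.  71.]
69 98 [139.  81.]
```

View pics/c12.png

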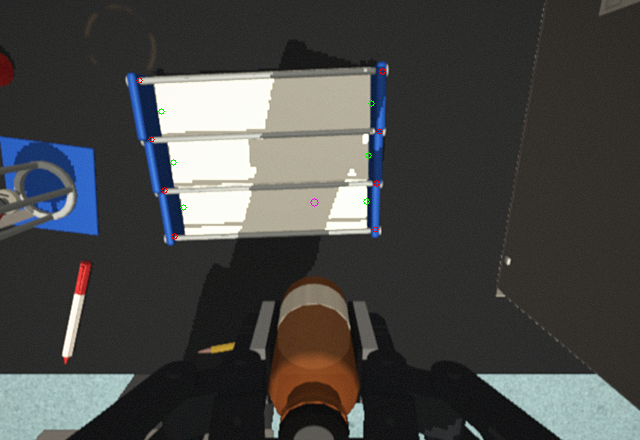

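The markers fall on the rails (right ends within a couple of pixels), so the row model holds. The vial C hangs upright in the pads. Lowering into the front row.

Call:
{"method": "send_rows", "body": {"series": [{"ax": 0,"ay": 0,"az": 0,"dx": 0.1,"dy": 0.1,"dz": 4,"hand": 1},{"ax": 0,"ay": 0,"az": 0,"dx": 0.1,"dy": 0.1,"dz": 8,"hand": 1},{"ax": 0,"ay": 0,"az": 0,"dx": 0.1,"dy": 0.1,"dz": 12,"hand": 1},{"ax": 0,"ay": 0,"az": 0,"dx": 0.1,"dy": 0.1,"dz": 15,"hand": 1},{"ax": 0,"ay": 0,"az": 0,"dx": 0.1,"dy": 0.1,"dz": 17.5,"hand": 1},{"ax": 0,"ay": 0,"az": 0,"dx": 0.1,"dy": 0.1,"dz": 19.5,"hand": 1},{"ax": 0,"ay": 0,"az": 0,"dx": 0.1,"dy": 0.1,"dz": 20.8,"hand": 1},{"ax": 0,"ay": 0,"az": 0,"dx": 0.1,"dy": 0.1,"dz": 21.3,"hand": 1},{"ax": 0,"ay": 0,"az": 0,"dx": 0.1,"dy": 0.1,"dz": 21.3,"hand": 1},{"ax": 0,"ay": 0,"az": 0,"dx": 0.1,"dy": 0.1,"dz": 21.3,"hand": 1}]}}

```text
clock: 27.75
eef_pos: [476.2, -216.4, 24.7]
tool_rot: [3.141, -0.001, 0.001]
force: [0.2, 0.3, -0.4]
width: 28.6
gripper_force: 59.3
```

Call:
{"method": "send_rows", "body": {"series": [{"ax": 0,"ay": 0,"az": 0,"dx": 0,"dy": 0,"dz": 0.1,"hand": 1},{"ax": 0,"ay": 0,"az": 0,"dx": 0,"dy": 0,"dz": 0.1,"hand": 1},{"ax": 0,"ay": 0,"az": 0,"dx": 0,"dy": 0,"dz": 0.1,"hand": 0.4},{"ax": 0,"ay": 0,"az": 0,"dx": 0,"dy": 0,"dz": 0.1,"hand": 0.4},{"ax": 0,"ay": 0,"az": 0,"dx": 0,"dy": 0,"dz": 0.1,"hand": 0.4},{"ax": 0,"ay": 0,"az": 0,"dx": 0,"dy": 0,"dz": 0.1,"hand": 0.4},{"ax": 0,"ay": 0,"az": 0,"dx": 0,"dy": 0,"dz": -2,"hand": 0.4},{"ax": 0,"ay": 0,"az": 0,"dx": 0,"dy": 0,"dz": -6,"hand": 0.4},{"ax": 0,"ay": 0,"az": 0,"dx": 0,"dy": 0,"dz": -10,"hand": 0.4},{"ax": 0,"ay": 0,"az": 0,"dx": 0,"dy": 0,"dz": -14,"hand": 0.4}]}}

```text
clock: 28.75
eef_pos: [474.9, -216.6, 165.4]
tool_rot: [-3.141, 0.001, -0.0]
force: [0.3, -0.4, -0.2]
width: 51.6
gripper_force: 0.0
```

Call:
{"method": "send_rows", "body": {"series": [{"ax": 0,"ay": 0,"az": 0,"dx": 0,"dy": 0,"dz": -4,"hand": 0.4},{"ax": 0,"ay": 0,"az": 0,"dx": 0,"dy": 0,"dz": -8,"hand": 0.4},{"ax": 0,"ay": 0,"az": 0,"dx": 0,"dy": 0,"dz": -8,"hand": 0.4},{"ax": 0,"ay": 0,"az": 0,"dx": 0,"dy": 0,"dz": -8,"hand": 0.4}]}}

```text
clock: 29.15
eef_pos: [475.5, -216.9, 244.7]
tool_rot: [3.141, -0.002, -0.0]
force: [0.5, 0.1, -1.1]
width: 51.4
gripper_force: 0.0
```

Run:
```python
from h import *
d=get_image('wrist'); rel((450,231.5,240),0); rel((617.5,335.5,240),0); vialcheck()
for s,cc,mm in blobs(amber(d),150): print(s,cc.round())
for z in (8,58,87): print(proj(d,(475.4,-215.6,z)).round())
```

```text
rel cm [ -2.48 -44.8    0.36] rot [-0.     0.001 -0.   ] at [ 474.6 -216.6  243.5] [-3.141e+00  1.000e-03 -0.000e+00] 29.2
rel cm [ 14.27 -55.21   0.35] rot [-0.     0.001 -0.   ] at [ 474.6 -216.6  243.5] [-3.141e+00  1.000e-03 -0.000e+00] 29.2
scene [(623, 246, 25), (619, 339, 35), (535, 330, 27), (451, 230, 31), (427, 283, 32)]
side [(540, 334, 75), (619, 337, 41), (422, 281, 61)]
[298 195  32  34 584] [313. 208.]
[313. 203.]
[313. 215.]
[313. 223.]
```

C stands in place. Next is B.

Call:
{"method": "send_rows", "body": {"series": [{"ax": 0,"ay": 0,"az": 0,"dx": 0.5,"dy": -3,"dz": 0,"hand": 0.2},{"ax": 0,"ay": 0,"az": 0,"dx": 1.5,"dy": -7.5,"dz": 0,"hand": 0.2},{"ax": 0,"ay": 0,"az": 0,"dx": 2.5,"dy": -12,"dz": 0,"hand": 0.2},{"ax": 0,"ay": 0,"az": 0,"dx": 3.5,"dy": -16.5,"dz": 0,"hand": 0.2},{"ax": 0,"ay": 0,"az": 0,"dx": 4.5,"dy": -21,"dz": 0,"hand": 0.2},{"ax": 0,"ay": 0,"az": 0,"dx": 6,"dy": -25.5,"dz": 0,"hand": 0.2},{"ax": 0,"ay": 0,"az": 0,"dx": 7.5,"dy": -30,"dz": 0,"hand": 0.2},{"ax": 0,"ay": 0,"az": 0,"dx": 9,"dy": -34.5,"dz": 0,"hand": 0.2},{"ax": 0,"ay": 0,"az": 0,"dx": 10.5,"dy": -39,"dz": 0,"hand": 0.2},{"ax": 0,"ay": 0,"az": 0,"dx": 12,"dy": -43.5,"dz": 0,"hand": 0.2}]}}

```text
clock: 30.3
eef_pos: [595.0, 219.8, 242.0]
tool_rot: [3.14, 0.003, -0.0]
force: [1.8, -0.1, -0.8]
width: 67.7
gripper_force: 0.0
```

Call:
{"method": "send_rows", "body": {"series": [{"ax": 0,"ay": 0,"az": 0,"dx": 1,"dy": -4,"dz": 0,"hand": 0.2},{"ax": 0,"ay": 0,"az": 0,"dx": 1.8,"dy": -8,"dz": 0,"hand": 0.2},{"ax": 0,"ay": 0,"az": 0,"dx": 2.2,"dy": -11.7,"dz": 0,"hand": 0.2},{"ax": 0,"ay": 0,"az": 0,"dx": 2.2,"dy": -11.7,"dz": 3,"hand": 0.2},{"ax": 0,"ay": 0,"az": 0,"dx": 2.2,"dy": -11.7,"dz": 7,"hand": 0.2},{"ax": 0,"ay": 0,"az": 0,"dx": 2.2,"dy": -11.7,"dz": 10,"hand": 0.2},{"ax": 0,"ay": 0,"az": 0,"dx": 2.2,"dy": -11.7,"dz": 12,"hand": 0.2},{"ax": 0,"ay": 0,"az": 0,"dx": 2.2,"dy": -11.7,"dz": 12,"hand": 0.2},{"ax": 0,"ay": 0,"az": 0,"dx": 2.2,"dy": -11.7,"dz": 12,"hand": 0.2}]}}

```text
clock: 31.2
eef_pos: [617.0, 335.2, 122.9]
tool_rot: [3.141, 0.002, -0.0]
force: [-0.7, -0.2, 0.7]
width: 68.6
gripper_force: 0.0
```

Run:
```python
from h import *
d=get_image('wrist'); rel((617.3,335.3,18),0)
for s,cc,mm in blobs(amber(d),300): print(s,cc.round())
for z in (3,40,82): print(proj(d,(617.3,335.3,z)).round())
```

```text
rel cm [-0.05  0.03 10.62] rot [-0. -0. -0.] at [617.8 335.6 124.2] [-3.141 -0.    -0.   ] 31.25
[ 428  223   50   47 1290] [449. 242.]
[ 290  230   48   52 1616] [313. 253.]
[ 302  340   40   39 1129] [322. 357.]
[314. 236.]
[314. 253.]
[315. 280.]
```

Call:
{"method": "send_rows", "body": {"series": [{"ax": 0,"ay": 0,"az": 0,"dx": 0,"dy": 0,"dz": 3,"hand": 0.2},{"ax": 0,"ay": 0,"az": 0,"dx": 0,"dy": 0,"dz": 6.5,"hand": 0.2},{"ax": 0,"ay": 0,"az": 0,"dx": 0,"dy": 0,"dz": 9,"hand": 0.2},{"ax": 0,"ay": 0,"az": 0,"dx": 0,"dy": 0,"dz": 10.5,"hand": 0.2},{"ax": 0,"ay": 0,"az": 0,"dx": 0,"dy": 0,"dz": 10.5,"hand": 0.2},{"ax": 0,"ay": 0,"az": 0,"dx": 0,"dy": 0,"dz": 10.5,"hand": 1},{"ax": 0,"ay": 0,"az": 0,"dx": 0,"dy": 0,"dz": 10.5,"hand": 1},{"ax": 0,"ay": 0,"az": 0,"dx": 0,"dy": 0,"dz": 10.5,"hand": 1},{"ax": 0,"ay": 0,"az": 0,"dx": 0,"dy": 0,"dz": 10.5,"hand": 1},{"ax": 0,"ay": 0,"az": 0,"dx": 0,"dy": 0,"dz": 10.5,"hand": 1}]}}

```text
clock: 32.25
eef_pos: [618.8, 336.1, 21.2]
tool_rot: [-3.14, -0.003, -0.0]
force: [-1.2, -0.7, 6.6]
width: 28.6
gripper_force: 59.0
```

Call:
{"method": "send_rows", "body": {"series": [{"ax": 0,"ay": 0,"az": 0,"dx": 0,"dy": 0,"dz": -2,"hand": 1},{"ax": 0,"ay": 0,"az": 0,"dx": 0,"dy": 0,"dz": -6,"hand": 1},{"ax": 0,"ay": 0,"az": 0,"dx": 0,"dy": 0,"dz": -10,"hand": 1},{"ax": 0,"ay": 0,"az": 0,"dx": 0,"dy": 0,"dz": -14,"hand": 1},{"ax": 0,"ay": 0,"az": 0,"dx": 0,"dy": 0,"dz": -18,"hand": 1},{"ax": 0,"ay": 0,"az": 0,"dx": 0,"dy": 0,"dz": -22,"hand": 1},{"ax": 0,"ay": 0,"az": 0,"dx": -0.5,"dy": 3,"dz": -22,"hand": 1},{"ax": 0,"ay": 0,"az": 0,"dx": -1.5,"dy": 7,"dz": -22,"hand": 1},{"ax": 0,"ay": 0,"az": 0,"dx": -2.7,"dy": 11,"dz": -22,"hand": 1},{"ax": 0,"ay": 0,"az": 0,"dx": -4,"dy": 15,"dz": -22,"hand": 1}]}}

```text
clock: 33.25
eef_pos: [576.9, 183.7, 239.4]
tool_rot: [3.141, -0.001, -0.0]
force: [0.4, -0.8, -0.3]
width: 28.7
gripper_force: 59.3
```

Call:
{"method": "send_rows", "body": {"series": [{"ax": 0,"ay": 0,"az": 0,"dx": -1.3,"dy": 4,"dz": 0,"hand": 1},{"ax": 0,"ay": 0,"az": 0,"dx": -2.6,"dy": 8,"dz": 0,"hand": 1},{"ax": 0,"ay": 0,"az": 0,"dx": -3.9,"dy": 12,"dz": 0,"hand": 1},{"ax": 0,"ay": 0,"az": 0,"dx": -5.2,"dy": 16,"dz": 0,"hand": 1},{"ax": 0,"ay": 0,"az": 0,"dx": -6.5,"dy": 20,"dz": 0,"hand": 1},{"ax": 0,"ay": 0,"az": 0,"dx": -7.8,"dy": 24,"dz": 0,"hand": 1},{"ax": 0,"ay": 0,"az": 0,"dx": -9.1,"dy": 28,"dz": 0,"hand": 1},{"ax": 0,"ay": 0,"az": 0,"dx": -10.5,"dy": 32.1,"dz": 0,"hand": 1},{"ax": 0,"ay": 0,"az": 0,"dx": -10.5,"dy": 32.1,"dz": 0,"hand": 1},{"ax": 0,"ay": 0,"az": 0,"dx": -10.5,"dy": 32.1,"dz": 0,"hand": 1}]}}

```text
clock: 34.25
eef_pos: [472.0, -136.8, 239.4]
tool_rot: [3.141, -0.001, -0.003]
force: [-0.0, 0.1, -0.8]
width: 28.6
gripper_force: 59.4
```

Run:
```python
from h import *
rel((472.6,-135.6,23.2),0); vialcheck()
```

```text
rel cm [ 0.04 -0.12 21.62] rot [ 0.    -0.001 -0.003] at [ 472.  -136.8  239.4] [ 3.141e+00 -1.000e-03 -3.000e-03] 34.25
scene [(623, 246, 25), (535, 330, 27), (451, 230, 31), (427, 283, 32)]
side [(540, 334, 75), (422, 281, 61)]
```

Call:
{"method": "send_rows", "body": {"series": [{"ax": 0,"ay": 0,"az": 0,"dx": 0.05,"dy": -0.05,"dz": 4,"hand": 1},{"ax": 0,"ay": 0,"az": 0,"dx": 0.05,"dy": -0.05,"dz": 8,"hand": 1},{"ax": 0,"ay": 0,"az": 0,"dx": 0.05,"dy": -0.05,"dz": 12,"hand": 1},{"ax": 0,"ay": 0,"az": 0,"dx": 0.05,"dy": -0.05,"dz": 15,"hand": 1},{"ax": 0,"ay": 0,"az": 0,"dx": 0.05,"dy": -0.05,"dz": 17.5,"hand": 1},{"ax": 0,"ay": 0,"az": 0,"dx": 0.05,"dy": -0.05,"dz": 19.5,"hand": 1},{"ax": 0,"ay": 0,"az": 0,"dx": 0.05,"dy": -0.05,"dz": 20.8,"hand": 1},{"ax": 0,"ay": 0,"az": 0,"dx": 0.05,"dy": -0.05,"dz": 21.2,"hand": 1},{"ax": 0,"ay": 0,"az": 0,"dx": 0.05,"dy": -0.05,"dz": 21.35,"hand": 1},{"ax": 0,"ay": 0,"az": 0,"dx": 0.05,"dy": -0.05,"dz": 21.35,"hand": 1}]}}

```text
clock: 35.35
eef_pos: [473.6, -134.3, 26.3]
tool_rot: [-3.141, -0.001, 0.001]
force: [-0.3, -0.8, -0.3]
width: 29.1
gripper_force: 59.4
```

Call:
{"method": "send_rows", "body": {"series": [{"ax": 0,"ay": 0,"az": 0,"dx": 0,"dy": 0,"dz": 0.05,"hand": 1},{"ax": 0,"ay": 0,"az": 0,"dx": 0,"dy": 0,"dz": 0.05,"hand": 0.4},{"ax": 0,"ay": 0,"az": 0,"dx": 0,"dy": 0,"dz": 0.05,"hand": 0.4},{"ax": 0,"ay": 0,"az": 0,"dx": 0,"dy": 0,"dz": 0.05,"hand": 0.4},{"ax": 0,"ay": 0,"az": 0,"dx": 0,"dy": 0,"dz": 0.05,"hand": 0.4},{"ax": 0,"ay": 0,"az": 0,"dx": 0,"dy": 0,"dz": -2,"hand": 0.4},{"ax": 0,"ay": 0,"az": 0,"dx": 0,"dy": 0,"dz": -6,"hand": 0.4},{"ax": 0,"ay": 0,"az": 0,"dx": 0,"dy": 0,"dz": -10,"hand": 0.4},{"ax": 0,"ay": 0,"az": 0,"dx": 0,"dy": 0,"dz": -14,"hand": 0.4},{"ax": 0,"ay": 0,"az": 0,"dx": 0,"dy": 0,"dz": -18,"hand": 0.4}]}}

```text
clock: 36.35
eef_pos: [472.5, -135.2, 207.2]
tool_rot: [-3.142, 0.0, -0.0]
force: [1.4, -0.7, -0.7]
width: 51.1
gripper_force: 0.0
```

Call:
{"method": "send_rows", "body": {"series": [{"ax": 0,"ay": 0,"az": 0,"dx": 0,"dy": 0,"dz": -4,"hand": 0.2},{"ax": 0,"ay": 0,"az": 0,"dx": 0.5,"dy": -3,"dz": -4,"hand": 0.2},{"ax": 0,"ay": 0,"az": 0,"dx": 2,"dy": -7,"dz": -4,"hand": 0.2},{"ax": 0,"ay": 0,"az": 0,"dx": 3.5,"dy": -11,"dz": -4,"hand": 0.2},{"ax": 0,"ay": 0,"az": 0,"dx": 5,"dy": -15,"dz": -4,"hand": 0.2},{"ax": 0,"ay": 0,"az": 0,"dx": 6.6,"dy": -19,"dz": -4,"hand": 0.2},{"ax": 0,"ay": 0,"az": 0,"dx": 8.2,"dy": -23,"dz": -4,"hand": 0.2},{"ax": 0,"ay": 0,"az": 0,"dx": 9.8,"dy": -27,"dz": -4,"hand": 0.2},{"ax": 0,"ay": 0,"az": 0,"dx": 11.4,"dy": -31,"dz": -4,"hand": 0.2},{"ax": 0,"ay": 0,"az": 0,"dx": 13,"dy": -35,"dz": -4,"hand": 0.2}]}}

```text
clock: 37.35
eef_pos: [603.2, 216.2, 245.3]
tool_rot: [3.141, 0.0, -0.0]
force: [-0.4, -1.2, -0.3]
width: 68.4
gripper_force: 0.0
```

Call:
{"method": "send_rows", "body": {"series": [{"ax": 0,"ay": 0,"az": 0,"dx": 1.7,"dy": -3,"dz": 2,"hand": 0.2},{"ax": 0,"ay": 0,"az": 0,"dx": 1.7,"dy": -3,"dz": 5,"hand": 0.2},{"ax": 0,"ay": 0,"az": 0,"dx": 1.7,"dy": -3,"dz": 9,"hand": 0.2},{"ax": 0,"ay": 0,"az": 0,"dx": 1.7,"dy": -3,"dz": 12,"hand": 0.2},{"ax": 0,"ay": 0,"az": 0,"dx": 1.7,"dy": -3,"dz": 13,"hand": 0.2},{"ax": 0,"ay": 0,"az": 0,"dx": 1.7,"dy": -3,"dz": 13,"hand": 0.2},{"ax": 0,"ay": 0,"az": 0,"dx": 1.7,"dy": -3,"dz": 13,"hand": 0.2}]}}

```text
clock: 38.05
eef_pos: [621.0, 245.2, 116.9]
tool_rot: [-3.141, -0.002, -0.0]
force: [0.5, 0.3, 0.5]
width: 68.9
gripper_force: 0.0
```

Run:
```python
from h import *
d=get_image('wrist'); rel((620.2,245.3,9),0)
for s,cc,mm in blobs(amber(d),300): print(s,cc.round())
for z in (3,30,62): print(proj(d,(620.2,245.3,z)).round())
```

```text
rel cm [-0.14  0.02 10.85] rot [-0.001 -0.003 -0.   ] at [621.3 245.3 117.5] [-3.14e+00 -3.00e-03 -0.00e+00] 38.1
[474  39 166  28 866] [551.  52.]
[ 291  232   46   40 1060] [314. 249.]
[315. 240.]
[315. 253.]
[315. 272.]
```

Call:
{"method": "send_rows", "body": {"series": [{"ax": 0,"ay": 0,"az": 0,"dx": -0.05,"dy": 0,"dz": 3,"hand": 0.2},{"ax": 0,"ay": 0,"az": 0,"dx": -0.05,"dy": 0,"dz": 6.5,"hand": 0.2},{"ax": 0,"ay": 0,"az": 0,"dx": -0.05,"dy": 0,"dz": 9,"hand": 0.2},{"ax": 0,"ay": 0,"az": 0,"dx": -0.05,"dy": 0,"dz": 10.5,"hand": 0.2},{"ax": 0,"ay": 0,"az": 0,"dx": -0.05,"dy": 0,"dz": 10.8,"hand": 0.2},{"ax": 0,"ay": 0,"az": 0,"dx": -0.05,"dy": 0,"dz": 10.8,"hand": 0.2},{"ax": 0,"ay": 0,"az": 0,"dx": -0.05,"dy": 0,"dz": 10.8,"hand": 1},{"ax": 0,"ay": 0,"az": 0,"dx": -0.05,"dy": 0,"dz": 10.8,"hand": 1},{"ax": 0,"ay": 0,"az": 0,"dx": -0.05,"dy": 0,"dz": 10.8,"hand": 1},{"ax": 0,"ay": 0,"az": 0,"dx": -0.05,"dy": 0,"dz": 10.8,"hand": 1}]}}

```text
clock: 39.1
eef_pos: [620.5, 245.2, 9.0]
tool_rot: [-3.141, -0.002, -0.0]
force: [-0.1, -0.4, 5.8]
width: 28.6
gripper_force: 59.0
```

Call:
{"method": "send_rows", "body": {"series": [{"ax": 0,"ay": 0,"az": 0,"dx": 0,"dy": 0,"dz": 0,"hand": 1},{"ax": 0,"ay": 0,"az": 0,"dx": 0,"dy": 0,"dz": -2,"hand": 1},{"ax": 0,"ay": 0,"az": 0,"dx": 0,"dy": 0,"dz": -6,"hand": 1},{"ax": 0,"ay": 0,"az": 0,"dx": 0,"dy": 0,"dz": -10,"hand": 1},{"ax": 0,"ay": 0,"az": 0,"dx": 0,"dy": 0,"dz": -14,"hand": 1},{"ax": 0,"ay": 0,"az": 0,"dx": 0,"dy": 0,"dz": -18.5,"hand": 1},{"ax": 0,"ay": 0,"az": 0,"dx": 0,"dy": 0,"dz": -23,"hand": 1},{"ax": 0,"ay": 0,"az": 0,"dx": 0,"dy": 3,"dz": -23,"hand": 1},{"ax": 0,"ay": 0,"az": 0,"dx": -0.5,"dy": 7,"dz": -23,"hand": 1},{"ax": 0,"ay": 0,"az": 0,"dx": -1,"dy": 11,"dz": -23,"hand": 1}]}}

```text
clock: 40.1
eef_pos: [609.1, 133.9, 238.0]
tool_rot: [3.141, -0.001, 0.001]
force: [-0.2, -1.0, -0.5]
width: 28.6
gripper_force: 59.2
```

Call:
{"method": "send_rows", "body": {"series": [{"ax": 0,"ay": 0,"az": 0,"dx": -0.5,"dy": 4.5,"dz": 0,"hand": 1},{"ax": 0,"ay": 0,"az": 0,"dx": -1,"dy": 9,"dz": 0,"hand": 1},{"ax": 0,"ay": 0,"az": 0,"dx": -1.5,"dy": 13.5,"dz": 0,"hand": 1},{"ax": 0,"ay": 0,"az": 0,"dx": -2,"dy": 18,"dz": 0,"hand": 1},{"ax": 0,"ay": 0,"az": 0,"dx": -2.6,"dy": 22.5,"dz": 0,"hand": 1},{"ax": 0,"ay": 0,"az": 0,"dx": -3.2,"dy": 27,"dz": 0,"hand": 1},{"ax": 0,"ay": 0,"az": 0,"dx": -3.8,"dy": 31,"dz": 0,"hand": 1},{"ax": 0,"ay": 0,"az": 0,"dx": -4.3,"dy": 34.8,"dz": 0,"hand": 1},{"ax": 0,"ay": 0,"az": 0,"dx": -4.3,"dy": 34.8,"dz": 0,"hand": 1},{"ax": 0,"ay": 0,"az": 0,"dx": -4.3,"dy": 34.8,"dz": 0,"hand": 1}]}}

```text
clock: 41.1
eef_pos: [565.7, -214.3, 237.4]
tool_rot: [-3.141, 0.0, -0.003]
force: [0.8, 0.3, -0.6]
width: 28.3
gripper_force: 59.3
```

Run:
```python
from h import *
rel((567.4,-212.4,34),0); vialcheck()
```

```text
rel cm [ 0.17 -0.19 20.34] rot [-0.     0.    -0.003] at [ 565.7 -214.3  237.4] [-3.141e+00  0.000e+00 -3.000e-03] 41.1
scene [(535, 330, 27), (451, 230, 31), (427, 283, 32)]
side [(422, 281, 61), (534, 329, 32)]
```

Call:
{"method": "send_rows", "body": {"series": [{"ax": 0,"ay": 0,"az": 0,"dx": 0.15,"dy": -0.15,"dz": 4,"hand": 1},{"ax": 0,"ay": 0,"az": 0,"dx": 0.15,"dy": -0.15,"dz": 8,"hand": 1},{"ax": 0,"ay": 0,"az": 0,"dx": 0.15,"dy": -0.15,"dz": 12,"hand": 1},{"ax": 0,"ay": 0,"az": 0,"dx": 0.15,"dy": -0.15,"dz": 15,"hand": 1},{"ax": 0,"ay": 0,"az": 0,"dx": 0.15,"dy": -0.15,"dz": 17.5,"hand": 1},{"ax": 0,"ay": 0,"az": 0,"dx": 0.15,"dy": -0.15,"dz": 19,"hand": 1},{"ax": 0,"ay": 0,"az": 0,"dx": 0.15,"dy": -0.15,"dz": 20,"hand": 1},{"ax": 0,"ay": 0,"az": 0,"dx": 0.15,"dy": -0.15,"dz": 20.35,"hand": 1},{"ax": 0,"ay": 0,"az": 0,"dx": 0.15,"dy": -0.15,"dz": 20.35,"hand": 1},{"ax": 0,"ay": 0,"az": 0,"dx": 0.15,"dy": -0.15,"dz": 20.35,"hand": 1}]}}

```text
clock: 42.2
eef_pos: [568.8, -211.8, 35.1]
tool_rot: [3.141, -0.002, -0.0]
force: [0.5, 0.4, -1.0]
width: 28.3
gripper_force: 59.4
```

Call:
{"method": "send_rows", "body": {"series": [{"ax": 0,"ay": 0,"az": 0,"dx": 0,"dy": 0,"dz": 0.05,"hand": 1},{"ax": 0,"ay": 0,"az": 0,"dx": 0,"dy": 0,"dz": 0.05,"hand": 1}]}}

```text
clock: 42.4
eef_pos: [568.2, -211.9, 34.0]
tool_rot: [3.141, -0.001, -0.0]
force: [-0.1, -0.4, -1.3]
width: 28.5
gripper_force: 59.4
```

Call:
{"method": "send_rows", "body": {"series": [{"ax": 0,"ay": 0,"az": 0,"dx": 0,"dy": 0,"dz": 0,"hand": 0.4},{"ax": 0,"ay": 0,"az": 0,"dx": 0,"dy": 0,"dz": 0,"hand": 0.4},{"ax": 0,"ay": 0,"az": 0,"dx": 0,"dy": 0,"dz": 0,"hand": 0.4},{"ax": 0,"ay": 0,"az": 0,"dx": 0,"dy": 0,"dz": 0,"hand": 0.4},{"ax": 0,"ay": 0,"az": 0,"dx": 0,"dy": 0,"dz": -2,"hand": 0.4},{"ax": 0,"ay": 0,"az": 0,"dx": 0,"dy": 0,"dz": -6,"hand": 0.4},{"ax": 0,"ay": 0,"az": 0,"dx": 0,"dy": 0,"dz": -10,"hand": 0.4},{"ax": 0,"ay": 0,"az": 0,"dx": 0,"dy": 0,"dz": -14,"hand": 0.4},{"ax": 0,"ay": 0,"az": 0,"dx": 0,"dy": 0,"dz": -18,"hand": 0.4},{"ax": 0,"ay": 0,"az": 0,"dx": 0,"dy": 0,"dz": -21,"hand": 0.4}]}}

```text
clock: 43.4
eef_pos: [568.4, -211.8, 246.4]
tool_rot: [3.141, -0.003, -0.0]
force: [0.6, 0.3, -1.2]
width: 51.2
gripper_force: 0.0
```

Call:
{"method": "send_rows", "body": {"series": [{"ax": 0,"ay": 0,"az": 0,"dx": 0,"dy": -3,"dz": 0,"hand": 0.2},{"ax": 0,"ay": 0,"az": 0,"dx": -0.2,"dy": -7.5,"dz": 0,"hand": 0.2},{"ax": 0,"ay": 0,"az": 0,"dx": -0.5,"dy": -12,"dz": 0,"hand": 0.2},{"ax": 0,"ay": 0,"az": 0,"dx": -0.8,"dy": -16.5,"dz": 0,"hand": 0.2},{"ax": 0,"ay": 0,"az": 0,"dx": -1.1,"dy": -21,"dz": 0,"hand": 0.2},{"ax": 0,"ay": 0,"az": 0,"dx": -1.4,"dy": -25.5,"dz": 0,"hand": 0.2},{"ax": 0,"ay": 0,"az": 0,"dx": -1.7,"dy": -30,"dz": 0,"hand": 0.2},{"ax": 0,"ay": 0,"az": 0,"dx": -2,"dy": -34.5,"dz": 0,"hand": 0.2},{"ax": 0,"ay": 0,"az": 0,"dx": -2.5,"dy": -39,"dz": 0,"hand": 0.2},{"ax": 0,"ay": 0,"az": 0,"dx": -2.8,"dy": -43.5,"dz": 0,"hand": 0.2}]}}

```text
clock: 44.4
eef_pos: [539.3, 225.0, 243.6]
tool_rot: [3.141, -0.0, -0.0]
force: [1.4, -0.4, -0.2]
width: 68.4
gripper_force: 0.0
```

Call:
{"method": "send_rows", "body": {"series": [{"ax": 0,"ay": 0,"az": 0,"dx": -0.2,"dy": -4,"dz": 0,"hand": 0.2},{"ax": 0,"ay": 0,"az": 0,"dx": -0.4,"dy": -8,"dz": 0,"hand": 0.2},{"ax": 0,"ay": 0,"az": 0,"dx": -0.5,"dy": -10.5,"dz": 2,"hand": 0.2},{"ax": 0,"ay": 0,"az": 0,"dx": -0.5,"dy": -10.5,"dz": 6,"hand": 0.2},{"ax": 0,"ay": 0,"az": 0,"dx": -0.5,"dy": -10.5,"dz": 10,"hand": 0.2},{"ax": 0,"ay": 0,"az": 0,"dx": -0.5,"dy": -10.5,"dz": 12.5,"hand": 0.2},{"ax": 0,"ay": 0,"az": 0,"dx": -0.5,"dy": -10.5,"dz": 12.5,"hand": 0.2},{"ax": 0,"ay": 0,"az": 0,"dx": -0.5,"dy": -10.5,"dz": 12.5,"hand": 0.2}]}}

```text
clock: 45.2
eef_pos: [535.1, 328.5, 118.9]
tool_rot: [-3.141, 0.0, -0.0]
force: [0.7, -0.4, 0.1]
width: 68.2
gripper_force: 0.0
```

Run:
```python
from h import *
d=get_image('wrist'); rel((534.4,328,9),0)
for s,cc,mm in blobs(amber(d),300): print(s,cc.round())
for z in (3,30,62): print(proj(d,(534.4,328,z)).round())
```

```text
rel cm [-0.17  0.12 11.09] rot [-0.001 -0.002 -0.   ] at [535.8 329.  119.9] [-3.14e+00 -2.00e-03 -0.00e+00] 45.25
[ 291  233   45   40 1047] [313. 250.]
[ 355  372   43   53 1692] [375. 396.]
[315. 239.]
[316. 252.]
[316. 271.]
```

Call:
{"method": "send_rows", "body": {"series": [{"ax": 0,"ay": 0,"az": 0,"dx": -0.1,"dy": 0.05,"dz": 3,"hand": 0.2},{"ax": 0,"ay": 0,"az": 0,"dx": -0.1,"dy": 0.05,"dz": 6.5,"hand": 0.2},{"ax": 0,"ay": 0,"az": 0,"dx": -0.1,"dy": 0.05,"dz": 9,"hand": 0.2},{"ax": 0,"ay": 0,"az": 0,"dx": -0.1,"dy": 0.05,"dz": 10.5,"hand": 0.2},{"ax": 0,"ay": 0,"az": 0,"dx": -0.1,"dy": 0.05,"dz": 10.9,"hand": 0.2},{"ax": 0,"ay": 0,"az": 0,"dx": -0.1,"dy": 0.05,"dz": 10.9,"hand": 0.2},{"ax": 0,"ay": 0,"az": 0,"dx": -0.1,"dy": 0.05,"dz": 10.9,"hand": 1},{"ax": 0,"ay": 0,"az": 0,"dx": -0.1,"dy": 0.05,"dz": 10.9,"hand": 1},{"ax": 0,"ay": 0,"az": 0,"dx": -0.1,"dy": 0.05,"dz": 10.9,"hand": 1},{"ax": 0,"ay": 0,"az": 0,"dx": -0.1,"dy": 0.05,"dz": 10.9,"hand": 1}]}}

```text
clock: 46.25
eef_pos: [534.9, 328.3, 11.0]
tool_rot: [-3.14, -0.002, -0.0]
force: [-0.2, -0.1, 6.5]
width: 28.4
gripper_force: 59.0
```

Call:
{"method": "send_rows", "body": {"series": [{"ax": 0,"ay": 0,"az": 0,"dx": 0,"dy": 0,"dz": 0,"hand": 1},{"ax": 0,"ay": 0,"az": 0,"dx": 0,"dy": 0,"dz": -2,"hand": 1},{"ax": 0,"ay": 0,"az": 0,"dx": 0,"dy": 0,"dz": -6,"hand": 1},{"ax": 0,"ay": 0,"az": 0,"dx": 0,"dy": 0,"dz": -10,"hand": 1},{"ax": 0,"ay": 0,"az": 0,"dx": 0,"dy": 0,"dz": -14,"hand": 1},{"ax": 0,"ay": 0,"az": 0,"dx": 0,"dy": 0,"dz": -18.5,"hand": 1},{"ax": 0,"ay": 0,"az": 0,"dx": 0,"dy": 0,"dz": -23,"hand": 1},{"ax": 0,"ay": 0,"az": 0,"dx": 0,"dy": 3,"dz": -23,"hand": 1},{"ax": 0,"ay": 0,"az": 0,"dx": 0.5,"dy": 7,"dz": -23,"hand": 1},{"ax": 0,"ay": 0,"az": 0,"dx": 1,"dy": 11,"dz": -23,"hand": 1}]}}

```text
clock: 47.25
eef_pos: [543.7, 217.0, 240.2]
tool_rot: [-3.141, -0.001, 0.001]
force: [1.1, -0.1, -0.8]
width: 28.8
gripper_force: 59.3
```

Call:
{"method": "send_rows", "body": {"series": [{"ax": 0,"ay": 0,"az": 0,"dx": 0.3,"dy": 4.5,"dz": 0,"hand": 1},{"ax": 0,"ay": 0,"az": 0,"dx": 0.6,"dy": 9,"dz": 0,"hand": 1},{"ax": 0,"ay": 0,"az": 0,"dx": 0.9,"dy": 13.5,"dz": 0,"hand": 1},{"ax": 0,"ay": 0,"az": 0,"dx": 1.2,"dy": 18,"dz": 0,"hand": 1},{"ax": 0,"ay": 0,"az": 0,"dx": 1.5,"dy": 22.5,"dz": 0,"hand": 1},{"ax": 0,"ay": 0,"az": 0,"dx": 1.8,"dy": 27,"dz": 0,"hand": 1},{"ax": 0,"ay": 0,"az": 0,"dx": 2,"dy": 31,"dz": 0,"hand": 1},{"ax": 0,"ay": 0,"az": 0,"dx": 2,"dy": 35,"dz": 0,"hand": 1},{"ax": 0,"ay": 0,"az": 0,"dx": 2,"dy": 35,"dz": 0,"hand": 1},{"ax": 0,"ay": 0,"az": 0,"dx": 2,"dy": 35,"dz": 0,"hand": 1}]}}

```text
clock: 48.25
eef_pos: [563.4, -133.3, 239.5]
tool_rot: [-3.141, 0.0, -0.003]
force: [0.6, 0.1, -0.4]
width: 28.6
gripper_force: 59.3
```

Run:
```python
from h import *
rel((564.6,-132.4,34),0); vialcheck()
```

```text
rel cm [ 0.12 -0.09 20.55] rot [-0.     0.    -0.003] at [ 563.4 -133.3  239.5] [-3.141e+00  0.000e+00 -3.000e-03] 48.25
scene [(451, 230, 31), (427, 283, 32)]
side [(422, 281, 61)]
```

Call:
{"method": "send_rows", "body": {"series": [{"ax": 0,"ay": 0,"az": 0,"dx": 0.1,"dy": -0.05,"dz": 4,"hand": 1},{"ax": 0,"ay": 0,"az": 0,"dx": 0.1,"dy": -0.05,"dz": 8,"hand": 1},{"ax": 0,"ay": 0,"az": 0,"dx": 0.1,"dy": -0.05,"dz": 12,"hand": 1},{"ax": 0,"ay": 0,"az": 0,"dx": 0.1,"dy": -0.05,"dz": 15,"hand": 1},{"ax": 0,"ay": 0,"az": 0,"dx": 0.1,"dy": -0.05,"dz": 17.5,"hand": 1},{"ax": 0,"ay": 0,"az": 0,"dx": 0.1,"dy": -0.05,"dz": 19,"hand": 1},{"ax": 0,"ay": 0,"az": 0,"dx": 0.1,"dy": -0.05,"dz": 20,"hand": 1},{"ax": 0,"ay": 0,"az": 0,"dx": 0.1,"dy": -0.05,"dz": 20.35,"hand": 1},{"ax": 0,"ay": 0,"az": 0,"dx": 0.1,"dy": -0.05,"dz": 20.35,"hand": 1},{"ax": 0,"ay": 0,"az": 0,"dx": 0.1,"dy": -0.05,"dz": 20.35,"hand": 1}]}}

```text
clock: 49.35
eef_pos: [565.8, -131.7, 37.0]
tool_rot: [3.141, -0.002, 0.0]
force: [-0.5, 0.5, -0.8]
width: 28.7
gripper_force: 59.4
```

Call:
{"method": "send_rows", "body": {"series": [{"ax": 0,"ay": 0,"az": 0,"dx": 0,"dy": 0,"dz": 0.05,"hand": 1},{"ax": 0,"ay": 0,"az": 0,"dx": 0,"dy": 0,"dz": 0.05,"hand": 1}]}}

```text
clock: 49.55
eef_pos: [565.3, -131.9, 36.1]
tool_rot: [3.141, -0.001, -0.0]
force: [0.1, 0.0, -1.3]
width: 28.4
gripper_force: 59.4
```

Call:
{"method": "send_rows", "body": {"series": [{"ax": 0,"ay": 0,"az": 0,"dx": 0,"dy": 0,"dz": 0,"hand": 0.4},{"ax": 0,"ay": 0,"az": 0,"dx": 0,"dy": 0,"dz": 0,"hand": 0.4},{"ax": 0,"ay": 0,"az": 0,"dx": 0,"dy": 0,"dz": 0,"hand": 0.4},{"ax": 0,"ay": 0,"az": 0,"dx": 0,"dy": 0,"dz": 0,"hand": 0.4},{"ax": 0,"ay": 0,"az": 0,"dx": 0,"dy": 0,"dz": -2,"hand": 0.4},{"ax": 0,"ay": 0,"az": 0,"dx": 0,"dy": 0,"dz": -6,"hand": 0.4},{"ax": 0,"ay": 0,"az": 0,"dx": 0,"dy": 0,"dz": -10,"hand": 0.4},{"ax": 0,"ay": 0,"az": 0,"dx": 0,"dy": 0,"dz": -14,"hand": 0.4},{"ax": 0,"ay": 0,"az": 0,"dx": 0,"dy": 0,"dz": -18,"hand": 0.4},{"ax": 0,"ay": 0,"az": 0,"dx": 0,"dy": 0,"dz": -21,"hand": 0.4}]}}

```text
clock: 50.55
eef_pos: [565.4, -131.7, 248.3]
tool_rot: [3.141, -0.003, -0.0]
force: [0.5, -0.7, -0.3]
width: 51.1
gripper_force: 0.0
```

Call:
{"method": "send_rows", "body": {"series": [{"ax": 0,"ay": 0,"az": 0,"dx": -1,"dy": -3,"dz": 0,"hand": 0.4},{"ax": 0,"ay": 0,"az": 0,"dx": -2,"dy": -7,"dz": 0,"hand": 0.4},{"ax": 0,"ay": 0,"az": 0,"dx": -3.2,"dy": -11,"dz": 0,"hand": 0.4},{"ax": 0,"ay": 0,"az": 0,"dx": -4.5,"dy": -15,"dz": 0,"hand": 0.4},{"ax": 0,"ay": 0,"az": 0,"dx": -5.8,"dy": -19,"dz": 0,"hand": 0.4},{"ax": 0,"ay": 0,"az": 0,"dx": -7.1,"dy": -23,"dz": 0,"hand": 0.4},{"ax": 0,"ay": 0,"az": 0,"dx": -8.4,"dy": -27,"dz": 0,"hand": 0.4},{"ax": 0,"ay": 0,"az": 0,"dx": -9.8,"dy": -31,"dz": 0,"hand": 0.4},{"ax": 0,"ay": 0,"az": 0,"dx": -11,"dy": -35,"dz": 0,"hand": 0.4},{"ax": 0,"ay": 0,"az": 0,"dx": -11.5,"dy": -36.4,"dz": 0,"hand": 0.4}]}}

```text
clock: 51.55
eef_pos: [447.9, 237.3, 245.9]
tool_rot: [-3.139, 0.0, 0.006]
force: [-1.0, -0.8, 0.5]
width: 51.0
gripper_force: 0.0
```

Call:
{"method": "send_rows", "body": {"series": [{"ax": 0,"ay": 0,"az": 0.1,"dx": 0,"dy": 0,"dz": 2,"hand": 0.3},{"ax": 0,"ay": 0,"az": 0.2,"dx": 0,"dy": 0,"dz": 5,"hand": 0.3},{"ax": 0,"ay": 0,"az": 0.3,"dx": 0,"dy": 0,"dz": 8,"hand": 0.3},{"ax": 0,"ay": 0,"az": 0.4,"dx": 0,"dy": 0,"dz": 10,"hand": 0.3},{"ax": 0,"ay": 0,"az": 0.5,"dx": 0,"dy": 0,"dz": 12,"hand": 0.3},{"ax": 0,"ay": 0,"az": 0.5,"dx": 0,"dy": 0,"dz": 12,"hand": 0.3},{"ax": 0,"ay": 0,"az": 0.5,"dx": 0,"dy": 0,"dz": 12,"hand": 0.3},{"ax": 0,"ay": 0,"az": 0.5,"dx": 0,"dy": 0,"dz": 12,"hand": 0.3}]}}

```text
clock: 52.35
eef_pos: [450.6, 232.8, 126.5]
tool_rot: [-3.14, -0.001, -0.499]
force: [0.8, 0.3, -0.1]
width: 59.4
gripper_force: 0.0
```

Run:
```python
from h import *
d=get_image('wrist'); rel((450.2,231.2,12),-0.5)
for s,cc,mm in blobs(amber(d),300): print(s,cc.round())
for z in (3,30,72): print(proj(d,(450.2,231.2,z)).round(),proj(d,(429,283,z)).round())
```

```text
rel cm [ 0.02  0.18 11.46] rot [-0.002 -0.001  0.001] at [450.7 232.7 126.6] [-3.14e+00 -1.00e-03 -4.99e-01] 52.4
[ 294  227   45   45 1199] [315. 246.]
[ 241  289   46   49 1413] [265. 311.]
[317. 234.] [272. 287.]
[318. 246.] [268. 303.]
[318. 270.] [260. 336.]
```

Call:
{"method": "send_rows", "body": {"series": [{"ax": 0,"ay": 0,"az": 0,"dx": 0,"dy": 0.1,"dz": 3,"hand": 0.3},{"ax": 0,"ay": 0,"az": 0,"dx": 0,"dy": 0.1,"dz": 6.5,"hand": 0.3},{"ax": 0,"ay": 0,"az": 0,"dx": 0,"dy": 0.1,"dz": 9.5,"hand": 0.3},{"ax": 0,"ay": 0,"az": 0,"dx": 0,"dy": 0.1,"dz": 11,"hand": 0.3},{"ax": 0,"ay": 0,"az": 0,"dx": 0,"dy": 0.1,"dz": 11.4,"hand": 0.3},{"ax": 0,"ay": 0,"az": 0,"dx": 0,"dy": 0.1,"dz": 11.4,"hand": 0.3},{"ax": 0,"ay": 0,"az": 0,"dx": 0,"dy": 0.1,"dz": 11.4,"hand": 1},{"ax": 0,"ay": 0,"az": 0,"dx": 0,"dy": 0.1,"dz": 11.4,"hand": 1},{"ax": 0,"ay": 0,"az": 0,"dx": 0,"dy": 0.1,"dz": 11.4,"hand": 1},{"ax": 0,"ay": 0,"az": 0,"dx": 0,"dy": 0.1,"dz": 11.4,"hand": 1}]}}

```text
clock: 53.4
eef_pos: [450.4, 231.9, 12.9]
tool_rot: [-3.139, -0.001, -0.5]
force: [0.5, -0.8, 5.2]
width: 28.4
gripper_force: 58.8
```

Call:
{"method": "send_rows", "body": {"series": [{"ax": 0,"ay": 0,"az": 0,"dx": 0,"dy": 0,"dz": -2,"hand": 1},{"ax": 0,"ay": 0,"az": 0,"dx": 0,"dy": 0,"dz": -6,"hand": 1},{"ax": 0,"ay": 0,"az": 0,"dx": 0,"dy": 0,"dz": -10,"hand": 1},{"ax": 0,"ay": 0,"az": -0.1,"dx": 0,"dy": 0,"dz": -14,"hand": 1},{"ax": 0,"ay": 0,"az": -0.2,"dx": 0,"dy": 0,"dz": -18,"hand": 1},{"ax": 0,"ay": 0,"az": -0.3,"dx": 0,"dy": 0,"dz": -22,"hand": 1},{"ax": 0,"ay": 0,"az": -0.4,"dx": 0,"dy": 0,"dz": -23,"hand": 1},{"ax": 0,"ay": 0,"az": -0.5,"dx": 0,"dy": 0,"dz": -23,"hand": 1},{"ax": 0,"ay": 0,"az": -0.5,"dx": 0,"dy": 0,"dz": -23,"hand": 1}]}}

```text
clock: 54.3
eef_pos: [449.6, 231.2, 242.7]
tool_rot: [-3.141, -0.002, -0.0]
force: [0.8, -1.1, -0.6]
width: 29.0
gripper_force: 59.1
```

Call:
{"method": "send_rows", "body": {"series": [{"ax": 0,"ay": 0,"az": 0,"dx": 0.4,"dy": 3,"dz": 0,"hand": 1},{"ax": 0,"ay": 0,"az": 0,"dx": 1,"dy": 7,"dz": 0,"hand": 1},{"ax": 0,"ay": 0,"az": 0,"dx": 1.8,"dy": 11.5,"dz": 0,"hand": 1},{"ax": 0,"ay": 0,"az": 0,"dx": 2.6,"dy": 16,"dz": 0,"hand": 1},{"ax": 0,"ay": 0,"az": 0,"dx": 3.4,"dy": 20.5,"dz": 0,"hand": 1},{"ax": 0,"ay": 0,"az": 0,"dx": 4.2,"dy": 25,"dz": 0,"hand": 1},{"ax": 0,"ay": 0,"az": 0,"dx": 5,"dy": 29.5,"dz": 0,"hand": 1},{"ax": 0,"ay": 0,"az": 0,"dx": 5.8,"dy": 34,"dz": 0,"hand": 1},{"ax": 0,"ay": 0,"az": 0,"dx": 6.5,"dy": 38.5,"dz": 0,"hand": 1},{"ax": 0,"ay": 0,"az": 0,"dx": 7,"dy": 42,"dz": 0,"hand": 1}]}}

```text
clock: 55.3
eef_pos: [518.8, -191.9, 241.3]
tool_rot: [3.141, 0.001, -0.005]
force: [0.2, 0.3, -0.3]
width: 28.7
gripper_force: 59.3
```

Call:
{"method": "send_rows", "body": {"series": [{"ax": 0,"ay": 0,"az": 0,"dx": 0.1,"dy": 2.4,"dz": 0,"hand": 1},{"ax": 0,"ay": 0,"az": 0,"dx": 0.1,"dy": 2.4,"dz": 0,"hand": 1},{"ax": 0,"ay": 0,"az": 0,"dx": 0.1,"dy": 2.4,"dz": 0,"hand": 1},{"ax": 0,"ay": 0,"az": 0,"dx": 0.1,"dy": 2.4,"dz": 0,"hand": 1}]}}

```text
clock: 55.7
eef_pos: [520.3, -211.0, 241.4]
tool_rot: [-3.141, 0.0, 0.001]
force: [0.1, -0.1, -0.5]
width: 28.5
gripper_force: 59.3
```

Run:
```python
from h import *
rel((521.4,-214,27),0); vialcheck()
```

```text
rel cm [ 0.12  0.33 21.44] rot [-0.001  0.     0.001] at [ 520.3 -211.   241.4] [-3.141e+00  0.000e+00  1.000e-03] 55.7
scene [(428, 284, 32)]
side [(426, 284, 37)]
```

Call:
{"method": "send_rows", "body": {"series": [{"ax": 0,"ay": 0,"az": 0,"dx": 0.1,"dy": 0.25,"dz": 4,"hand": 1},{"ax": 0,"ay": 0,"az": 0,"dx": 0.1,"dy": 0.25,"dz": 8,"hand": 1},{"ax": 0,"ay": 0,"az": 0,"dx": 0.1,"dy": 0.25,"dz": 12,"hand": 1},{"ax": 0,"ay": 0,"az": 0,"dx": 0.1,"dy": 0.25,"dz": 15,"hand": 1},{"ax": 0,"ay": 0,"az": 0,"dx": 0.1,"dy": 0.25,"dz": 17.5,"hand": 1},{"ax": 0,"ay": 0,"az": 0,"dx": 0.1,"dy": 0.25,"dz": 19.5,"hand": 1},{"ax": 0,"ay": 0,"az": 0,"dx": 0.1,"dy": 0.25,"dz": 20.8,"hand": 1},{"ax": 0,"ay": 0,"az": 0,"dx": 0.1,"dy": 0.25,"dz": 21.35,"hand": 1},{"ax": 0,"ay": 0,"az": 0,"dx": 0.1,"dy": 0.25,"dz": 21.35,"hand": 1},{"ax": 0,"ay": 0,"az": 0,"dx": 0.1,"dy": 0.25,"dz": 21.35,"hand": 1}]}}

```text
clock: 56.8
eef_pos: [522.2, -214.9, 28.8]
tool_rot: [3.141, -0.002, 0.0]
force: [-0.4, -0.2, -0.6]
width: 28.7
gripper_force: 59.5
```

Call:
{"method": "send_rows", "body": {"series": [{"ax": 0,"ay": 0,"az": 0,"dx": 0,"dy": 0,"dz": 0.05,"hand": 1},{"ax": 0,"ay": 0,"az": 0,"dx": 0,"dy": 0,"dz": 0.05,"hand": 1}]}}

```text
clock: 57.0
eef_pos: [521.8, -215.2, 28.0]
tool_rot: [3.141, -0.001, -0.0]
force: [-0.3, 0.1, 1.2]
width: 28.9
gripper_force: 59.5
```

Call:
{"method": "send_rows", "body": {"series": [{"ax": 0,"ay": 0,"az": 0,"dx": 0,"dy": 0,"dz": 0,"hand": 0.4},{"ax": 0,"ay": 0,"az": 0,"dx": 0,"dy": 0,"dz": 0,"hand": 0.4},{"ax": 0,"ay": 0,"az": 0,"dx": 0,"dy": 0,"dz": 0,"hand": 0.4},{"ax": 0,"ay": 0,"az": 0,"dx": 0,"dy": 0,"dz": 0,"hand": 0.4},{"ax": 0,"ay": 0,"az": 0,"dx": 0,"dy": 0,"dz": -2,"hand": 0.4},{"ax": 0,"ay": 0,"az": 0,"dx": 0,"dy": 0,"dz": -6,"hand": 0.4},{"ax": 0,"ay": 0,"az": 0,"dx": 0,"dy": 0,"dz": -10,"hand": 0.4},{"ax": 0,"ay": 0,"az": 0,"dx": 0,"dy": 0,"dz": -14,"hand": 0.4},{"ax": 0,"ay": 0,"az": 0,"dx": 0,"dy": 0,"dz": -18,"hand": 0.4},{"ax": 0,"ay": 0,"az": 0,"dx": 0,"dy": 0,"dz": -21.5,"hand": 0.4}]}}

```text
clock: 58.0
eef_pos: [521.4, -215.1, 244.8]
tool_rot: [3.141, -0.001, -0.0]
force: [0.8, -0.5, -0.3]
width: 51.2
gripper_force: 0.0
```

Call:
{"method": "send_rows", "body": {"series": [{"ax": 0,"ay": 0,"az": 0,"dx": -0.4,"dy": -3,"dz": 0,"hand": 0.2},{"ax": 0,"ay": 0,"az": 0,"dx": -1.2,"dy": -7,"dz": 0,"hand": 0.2},{"ax": 0,"ay": 0,"az": 0,"dx": -2,"dy": -11.5,"dz": 0,"hand": 0.2},{"ax": 0,"ay": 0,"az": 0,"dx": -2.8,"dy": -16,"dz": 0,"hand": 0.2},{"ax": 0,"ay": 0,"az": 0,"dx": -3.6,"dy": -20.5,"dz": 0,"hand": 0.2},{"ax": 0,"ay": 0,"az": 0,"dx": -4.4,"dy": -25,"dz": 0,"hand": 0.2},{"ax": 0,"ay": 0,"az": 0,"dx": -5.3,"dy": -29.5,"dz": 0,"hand": 0.2},{"ax": 0,"ay": 0,"az": 0,"dx": -6.2,"dy": -34,"dz": 0,"hand": 0.2},{"ax": 0,"ay": 0,"az": 0,"dx": -7.1,"dy": -38.5,"dz": 0,"hand": 0.2},{"ax": 0,"ay": 0,"az": 0,"dx": -8,"dy": -43,"dz": 0,"hand": 0.2}]}}

```text
clock: 59.0
eef_pos: [440.8, 216.5, 242.7]
tool_rot: [3.141, -0.0, -0.0]
force: [1.7, 0.6, 0.0]
width: 68.6
gripper_force: 0.0
```

Call:
{"method": "send_rows", "body": {"series": [{"ax": 0,"ay": 0,"az": 0,"dx": -0.7,"dy": -4,"dz": 0,"hand": 0.2},{"ax": 0,"ay": 0,"az": 0,"dx": -1.3,"dy": -6.7,"dz": 2,"hand": 0.2},{"ax": 0,"ay": 0,"az": 0,"dx": -1.3,"dy": -6.7,"dz": 6,"hand": 0.2},{"ax": 0,"ay": 0,"az": 0,"dx": -1.3,"dy": -6.7,"dz": 10,"hand": 0.2},{"ax": 0,"ay": 0,"az": 0,"dx": -1.3,"dy": -6.7,"dz": 12,"hand": 0.2},{"ax": 0,"ay": 0,"az": 0,"dx": -1.3,"dy": -6.7,"dz": 12,"hand": 0.2},{"ax": 0,"ay": 0,"az": 0,"dx": -1.3,"dy": -6.7,"dz": 12,"hand": 0.2}]}}

```text
clock: 59.7
eef_pos: [428.6, 282.2, 122.8]
tool_rot: [-3.141, -0.0, -0.0]
force: [0.1, 0.1, 0.1]
width: 68.1
gripper_force: 0.0
```

Run:
```python
from h import *
d=get_image('wrist'); rel((428.8,283.2,12.5),0)
for s,cc,mm in blobs(amber(d),300): print(s,cc.round())
for z in (3,30,72): print(proj(d,(428.8,283.2,z)).round())
```

```text
rel cm [-0.05 -0.05 11.11] rot [-0.001 -0.001 -0.   ] at [429.1 282.5 123.6] [-3.14e+00 -1.00e-03 -0.00e+00] 59.75
[ 288  231   46   45 1282] [311. 250.]
[313. 236.]
[313. 249.]
[313. 273.]
```

Call:
{"method": "send_rows", "body": {"series": [{"ax": 0,"ay": 0,"az": 0,"dx": 0,"dy": -0.1,"dz": 3,"hand": 0.2},{"ax": 0,"ay": 0,"az": 0,"dx": 0,"dy": -0.1,"dz": 6.5,"hand": 0.2},{"ax": 0,"ay": 0,"az": 0,"dx": 0,"dy": -0.1,"dz": 9.5,"hand": 0.2},{"ax": 0,"ay": 0,"az": 0,"dx": 0,"dy": -0.1,"dz": 10.8,"hand": 0.2},{"ax": 0,"ay": 0,"az": 0,"dx": 0,"dy": -0.1,"dz": 11,"hand": 0.2},{"ax": 0,"ay": 0,"az": 0,"dx": 0,"dy": -0.1,"dz": 11,"hand": 0.2},{"ax": 0,"ay": 0,"az": 0,"dx": 0,"dy": -0.1,"dz": 11,"hand": 1},{"ax": 0,"ay": 0,"az": 0,"dx": 0,"dy": -0.1,"dz": 11,"hand": 1},{"ax": 0,"ay": 0,"az": 0,"dx": 0,"dy": -0.1,"dz": 11,"hand": 1},{"ax": 0,"ay": 0,"az": 0,"dx": 0,"dy": -0.1,"dz": 11,"hand": 1}]}}

```text
clock: 60.75
eef_pos: [429.2, 283.3, 13.8]
tool_rot: [-3.141, -0.002, -0.0]
force: [-0.6, -0.5, 7.2]
width: 28.7
gripper_force: 58.7
```

Call:
{"method": "send_rows", "body": {"series": [{"ax": 0,"ay": 0,"az": 0,"dx": 0,"dy": 0,"dz": 0,"hand": 1},{"ax": 0,"ay": 0,"az": 0,"dx": 0,"dy": 0,"dz": -2,"hand": 1},{"ax": 0,"ay": 0,"az": 0,"dx": 0,"dy": 0,"dz": -6,"hand": 1},{"ax": 0,"ay": 0,"az": 0,"dx": 0,"dy": 0,"dz": -10,"hand": 1},{"ax": 0,"ay": 0,"az": 0,"dx": 0,"dy": 0,"dz": -14,"hand": 1},{"ax": 0,"ay": 0,"az": 0,"dx": 0,"dy": 0,"dz": -18.5,"hand": 1},{"ax": 0,"ay": 0,"az": 0,"dx": 0,"dy": 0,"dz": -23,"hand": 1},{"ax": 0,"ay": 0,"az": 0,"dx": 0,"dy": 0,"dz": -23,"hand": 1}]}}

```text
clock: 61.55
eef_pos: [431.3, 285.4, 248.8]
tool_rot: [-3.135, -0.01, -0.001]
force: [0.8, 0.5, -0.2]
width: 28.6
gripper_force: 59.2
```

Call:
{"method": "send_rows", "body": {"series": [{"ax": 0,"ay": 0,"az": 0,"dx": 0.5,"dy": 3,"dz": 0,"hand": 1},{"ax": 0,"ay": 0,"az": 0,"dx": 1.5,"dy": 7,"dz": 0,"hand": 1},{"ax": 0,"ay": 0,"az": 0,"dx": 2.5,"dy": 11.5,"dz": 0,"hand": 1},{"ax": 0,"ay": 0,"az": 0,"dx": 3.5,"dy": 16,"dz": 0,"hand": 1},{"ax": 0,"ay": 0,"az": 0,"dx": 4.5,"dy": 20.5,"dz": 0,"hand": 1},{"ax": 0,"ay": 0,"az": 0,"dx": 5.5,"dy": 25,"dz": 0,"hand": 1},{"ax": 0,"ay": 0,"az": 0,"dx": 6.5,"dy": 29.5,"dz": 0,"hand": 1},{"ax": 0,"ay": 0,"az": 0,"dx": 7.5,"dy": 34,"dz": 0,"hand": 1},{"ax": 0,"ay": 0,"az": 0,"dx": 8.3,"dy": 38,"dz": 0,"hand": 1},{"ax": 0,"ay": 0,"az": 0,"dx": 9,"dy": 41.7,"dz": 0,"hand": 1}]}}

```text
clock: 62.55
eef_pos: [517.9, -136.5, 242.2]
tool_rot: [3.141, 0.001, -0.002]
force: [0.4, 0.1, -1.4]
width: 28.8
gripper_force: 59.4
```

Call:
{"method": "send_rows", "body": {"series": [{"ax": 0,"ay": 0,"az": 0,"dx": 0,"dy": 0,"dz": 0,"hand": 1},{"ax": 0,"ay": 0,"az": 0,"dx": 0,"dy": 0,"dz": 0,"hand": 1},{"ax": 0,"ay": 0,"az": 0,"dx": 0,"dy": 0,"dz": 0,"hand": 1},{"ax": 0,"ay": 0,"az": 0,"dx": 0,"dy": 0,"dz": 0,"hand": 1}]}}

```text
clock: 62.95
eef_pos: [518.2, -132.4, 242.5]
tool_rot: [-3.141, 0.0, 0.002]
force: [0.4, 0.4, -0.6]
width: 28.4
gripper_force: 59.4
```

Run:
```python
from h import *
rel((518.6,-134,27),0)
```

```text
rel cm [ 0.04  0.18 21.55] rot [-0.001  0.     0.002] at [ 518.2 -132.4  242.5] [-3.141e+00  0.000e+00  2.000e-03] 62.95
```

Call:
{"method": "send_rows", "body": {"series": [{"ax": 0,"ay": 0,"az": 0,"dx": 0,"dy": 0.1,"dz": 4,"hand": 1},{"ax": 0,"ay": 0,"az": 0,"dx": 0,"dy": 0.1,"dz": 8,"hand": 1},{"ax": 0,"ay": 0,"az": 0,"dx": 0,"dy": 0.1,"dz": 12,"hand": 1},{"ax": 0,"ay": 0,"az": 0,"dx": 0,"dy": 0.1,"dz": 15,"hand": 1},{"ax": 0,"ay": 0,"az": 0,"dx": 0,"dy": 0.1,"dz": 17.5,"hand": 1},{"ax": 0,"ay": 0,"az": 0,"dx": 0,"dy": 0.1,"dz": 19.5,"hand": 1},{"ax": 0,"ay": 0,"az": 0,"dx": 0,"dy": 0.1,"dz": 20.8,"hand": 1},{"ax": 0,"ay": 0,"az": 0,"dx": 0,"dy": 0.1,"dz": 21.35,"hand": 1},{"ax": 0,"ay": 0,"az": 0,"dx": 0,"dy": 0.1,"dz": 21.35,"hand": 1},{"ax": 0,"ay": 0,"az": 0,"dx": 0,"dy": 0.1,"dz": 21.35,"hand": 1}]}}

```text
clock: 63.95
eef_pos: [519.1, -134.8, 29.8]
tool_rot: [3.141, -0.002, 0.0]
force: [0.6, -0.1, -1.1]
width: 29.1
gripper_force: 59.4
```

Call:
{"method": "send_rows", "body": {"series": [{"ax": 0,"ay": 0,"az": 0,"dx": 0,"dy": 0,"dz": 0.05,"hand": 1},{"ax": 0,"ay": 0,"az": 0,"dx": 0,"dy": 0,"dz": 0.05,"hand": 1}]}}

```text
clock: 64.15
eef_pos: [518.7, -135.2, 28.9]
tool_rot: [3.141, -0.001, -0.0]
force: [-0.1, -0.5, -0.1]
width: 28.6
gripper_force: 59.4
```

Call:
{"method": "send_rows", "body": {"series": [{"ax": 0,"ay": 0,"az": 0,"dx": 0,"dy": 0,"dz": 0,"hand": 0.4},{"ax": 0,"ay": 0,"az": 0,"dx": 0,"dy": 0,"dz": 0,"hand": 0.4},{"ax": 0,"ay": 0,"az": 0,"dx": 0,"dy": 0,"dz": 0,"hand": 0.4},{"ax": 0,"ay": 0,"az": 0,"dx": 0,"dy": 0,"dz": 0,"hand": 0.4},{"ax": 0,"ay": 0,"az": 0,"dx": 0,"dy": 0,"dz": -2,"hand": 0.4},{"ax": 0,"ay": 0,"az": 0,"dx": 0,"dy": 0,"dz": -6,"hand": 0.4},{"ax": 0,"ay": 0,"az": 0,"dx": 0,"dy": 0,"dz": -10,"hand": 0.4},{"ax": 0,"ay": 0,"az": 0,"dx": 0,"dy": 0,"dz": -14,"hand": 0.4},{"ax": 0,"ay": 0,"az": 0,"dx": 0,"dy": 0,"dz": -18,"hand": 0.4},{"ax": 0,"ay": 0,"az": 0,"dx": 0,"dy": 0,"dz": -22,"hand": 0.4}]}}

```text
clock: 65.15
eef_pos: [518.0, -135.0, 250.3]
tool_rot: [-3.142, -0.0, -0.0]
force: [0.7, -0.2, 0.4]
width: 51.1
gripper_force: 0.0
```

Call:
{"method": "send_rows", "body": {"series": [{"ax": 0,"ay": 0,"az": 0,"dx": -2,"dy": 1,"dz": -2,"hand": 0.4},{"ax": 0,"ay": 0,"az": 0,"dx": -4,"dy": 2,"dz": -4,"hand": 0.4},{"ax": 0,"ay": 0,"az": 0,"dx": -4,"dy": 4,"dz": -5,"hand": 0.4},{"ax": 0,"ay": 0,"az": 0,"dx": -4,"dy": 4,"dz": -5,"hand": 0.4},{"ax": 0,"ay": 0,"az": 0,"dx": -4,"dy": 4,"dz": -5,"hand": 0.4},{"ax": 0,"ay": 0,"az": 0,"dx": -4,"dy": 4,"dz": -5,"hand": 0.4}]}}

```text
clock: 65.75
eef_pos: [478.2, -173.8, 297.7]
tool_rot: [-3.14, 0.001, 0.001]
force: [0.2, 0.3, -0.3]
width: 51.2
gripper_force: 0.0
```

Run:
```python
from h import *
s=read_state(); print(s['eef_pos'],s['clock'])
d=snap('wrist','w13.png')
c=np.array([520,-174.]);xd=np.array([.9994,.034]);yd=np.array([-.034,.9994])
bl=blobs(amber(d),150)
for s,cc,mm in bl: print(s,cc.round())
h=cv2.cvtColor(d['pixels'],cv2.COLOR_RGB2HSV)
g=cv2.cvtColor(d['pixels'],cv2.COLOR_RGB2GRAY)
for nm,a,f,H in [('F',-46,8,79),('M',0,18,69),('B',46,28,59)]:
    for b in (40,-40):
        q=c+a*xd+b*yd; t=proj(d,(*q,f+H)); m=proj(d,(*q,f+20))
        # stopper: dark blob within 22px of prediction
        x,y=t.astype(int); r=26; roi=g[y-r:y+r,x-r:x+r]
        ys,xs=np.nonzero(roi<45); print(nm,b,'top',t.round(),'body',m.round(),'dark centre',(xs.mean()+x-r).round(1) if len(xs) else None,(ys.mean()+y-r).round(1) if len(xs) else None,len(xs))
bm=[b for b in blobs(blue(d),150)]
for s,cc,mm in bm: print('blue',s,ray(d,*cc,3)[:2].round())
```

```text
[ 478.2040367  -173.82954842  297.7408336 ] 65.75
[339  93  30  32 381] [351. 109.]
[256  99  30  31 355] [273. 114.]
[341 144  29  31 361] [353. 156.]
[262 149  28  31 346] [278. 162.]
[341 188  29  31 347] [352. 198.]
[263 191  28  32 381] [280. 203.]
F 40 top [275. 214.] body [281. 201.] dark centre 280.8 227.8 602
F -40 top [358. 211.] body [352. 198.] dark centre 349.3 215.4 127
M 40 top [272. 166.] body [277. 160.] dark centre 272.8 166.9 158
M -40 top [358. 163.] body [353. 157.] dark centre 358.0 161.5 160
B 40 top [269. 113.] body [273. 114.] dark centre 268.3 113.9 147
B -40 top [358. 110.] body [354. 111.] dark centre 356.4 108.0 186
blue [ 397   76   22  148 1127] [ 530. -280.]
blue [ 203   84   32  147 1154] [522. -63.]
blue [  80  137   81   86 2931] [500.  39.]
blue [ 99 165  35  26 577] [495.  60.]
blue [110 188  26  14 179] [472.  53.]
```

```bash
python3 -c "
from cell import finish_job; print(finish_job())"
```

```text
the job is handed in; nothing more can be done
None
```

I handed in the job at about 66 s: all six vials were pressed with the closing tool in the tray and stand in their rows (two each of 75, 65 and 55 mm), and the tool is back on its mat; no verdict came back, and I judged stopper closure from the tool reaching the tray floor, not from the foot scale.

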